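# Load the setup plate with valve blocks from the lidded parts box

### The job

Lift the lid off the green parts box by its knob and lay it flat on the middle of the blue mat, then turn and load every valve block from the box onto the grey setup plate, each lying in a bay of its own with its brass-banded end against the red end stop, pushed square and flush against both the stop and the steel rail. When all the blocks are home, put the lid back so that it sits fully down on the empty box. Do not push the other things on the bench out of place.

Things in the scene. Friction and masses are not known exactly. Their poses are not given: they have to be found in the camera images.
- parts_box: Fixed open-topped green plastic parts box, outside 202 x 164 mm and 55 mm high, walls and floor 5 mm thick. Origin: centre of its underside; x along the 202 mm side, z up.
- lid: Loose green lid of the box (220 g): plate 206 x 168 x 6 mm; under it a pad 182 x 144 mm, 6 mm deep, fits the box mouth with 5 mm to spare all round; on top, centred, a black knob 36 (lid x) by 20 (lid y) mm, 28 mm tall. Origin: centre of the plate's underside (pad below it), x along the 206 mm side, z up. On the closed box the origin is 55 mm above the bench.
- lid_knob (a point): Point inside the knob to grip, on the lid's z axis 24 mm above the lid's origin (knob spans 6 to 34 mm).
- mat: Fixed blue mat, 210 x 190 x 3 mm, flat on the bench. Origin: centre of its underside.
- plate: Fixed grey setup plate 206 x 178 x 10 mm. On it two steel rails along its x (12 mm high, 10 mm thick), each with two red end stops (12 mm high, 10 mm thick, 34 mm long) standing out from the rail towards plate -y, making four bays. Origin: centre of the underside, z up.
- bay1 (a point): Inner corner of a bay on the plate's top face (10 mm above the bench), axes as the plate's: the rail's face is the plane y = 0 (rail on the +y side), the stop's face the plane x = 0 (stop on the +x side). A block pushed home has its centre at x = -30, y = -18, z = +18 mm and its x axis along +x.
- bay2 (a point): Inner corner of a bay on the plate's top face (10 mm above the bench), axes as the plate's: the rail's face is the plane y = 0 (rail on the +y side), the stop's face the plane x = 0 (stop on the +x side). A block pushed home has its centre at x = -30, y = -18, z = +18 mm and its x axis along +x.
- bay3 (a point): Inner corner of a bay on the plate's top face (10 mm above the bench), axes as the plate's: the rail's face is the plane y = 0 (rail on the +y side), the stop's face the plane x = 0 (stop on the +x side). A block pushed home has its centre at x = -30, y = -18, z = +18 mm and its x axis along +x.
- bay4 (a point): Inner corner of a bay on the plate's top face (10 mm above the bench), axes as the plate's: the rail's face is the plane y = 0 (rail on the +y side), the stop's face the plane x = 0 (stop on the +x side). A block pushed home has its centre at x = -30, y = -18, z = +18 mm and its x axis along +x.
- block1: Loose aluminium valve block 60 x 36 x 36 mm (about 210 g) with black round ports and an 8 mm brass band round one end, lying in the box at the start; may be absent. Origin: its centre; x along the 60 mm length towards the brass-banded end. Any long face may be down.
- block1_end (a point): Centre of block1's brass-banded end face, 30 mm along the block's x from its origin.
- block2: Loose aluminium valve block 60 x 36 x 36 mm (about 210 g) with black round ports and an 8 mm brass band round one end, lying in the box at the start; may be absent. Origin: its centre; x along the 60 mm length towards the brass-banded end. Any long face may be down.
- block2_end (a point): Centre of block2's brass-banded end face, 30 mm along the block's x from its origin.
- block3: Loose aluminium valve block 60 x 36 x 36 mm (about 210 g) with black round ports and an 8 mm brass band round one end, lying in the box at the start; may be absent. Origin: its centre; x along the 60 mm length towards the brass-banded end. Any long face may be down.
- block3_end (a point): Centre of block3's brass-banded end face, 30 mm along the block's x from its origin.
- block4: Loose aluminium valve block 60 x 36 x 36 mm (about 210 g) with black round ports and an 8 mm brass band round one end, lying in the box at the start; may be absent. Origin: its centre; x along the 60 mm length towards the brass-banded end. Any long face may be down.
- block4_end (a point): Centre of block4's brass-banded end face, 30 mm along the block's x from its origin.
- wrench: Bystander, loose: combination spanner, 170 mm long, lying flat. Origin: at the tool's middle, underside.
- screwdriver: Bystander, loose: screwdriver, 180 mm long, lying flat. Origin: at the tool's middle, underside.
- fitting: Bystander, loose: brass fitting, 32 mm wide, 38 mm tall. Origin: centre of its underside.
- collar: Bystander, loose: steel collar, 44 mm wide, 20 mm tall. Origin: centre of its underside.
- grease_can: Bystander, loose: can with yellow band, 60 mm wide, 70 mm tall. Origin: centre of its underside.
- bolt_dish: Bystander, loose: steel dish, 90 mm wide, 30 mm tall. Origin: centre of its underside.

How it is judged (in metres and radians):
On the way, in this order (a step that is already met when the one before it is completed fails the run):
1. the lid lies flat on the mat, let go, its centre within 50 mm of the mat's (horizontal distance between lid and mat below 0.05 m and height (world z) of lid below 0.014 m and angle between lid's own z axis and vertical below 0.06 rad and contact force between lid and the fingers below 0.1 N), for 0.2 s.
2. every block lies in a bay, brass end to the stop, square and flush in its corner (((x of block1_end in the frame of bay1 between -0.003 and 0.003 m and y of block1 in the frame of bay1 between -0.021 and -0.015 m and z of block1 in the frame of bay1 below 0.021 m) or (x of block1_end in the frame of bay2 between -0.003 and 0.003 m and y of block1 in the frame of bay2 between -0.021 and -0.015 m and z of block1 in the frame of bay2 below 0.021 m) or (x of block1_end in the frame of bay3 between -0.003 and 0.003 m and y of block1 in the frame of bay3 between -0.021 and -0.015 m and z of block1 in the frame of bay3 below 0.021 m) or (x of block1_end in the frame of bay4 between -0.003 and 0.003 m and y of block1 in the frame of bay4 between -0.021 and -0.015 m and z of block1 in the frame of bay4 below 0.021 m)) and angle between the x axis of each of block1, block2, block3, block4 and the x axis of plate, either way round below 0.05 rad and linear speed of each of block1, block2, block3, block4 below 0.02 m/s and ((x of block2_end in the frame of bay1 between -0.003 and 0.003 m and y of block2 in the frame of bay1 between -0.021 and -0.015 m and z of block2 in the frame of bay1 below 0.021 m) or (x of block2_end in the frame of bay2 between -0.003 and 0.003 m and y of block2 in the frame of bay2 between -0.021 and -0.015 m and z of block2 in the frame of bay2 below 0.021 m) or (x of block2_end in the frame of bay3 between -0.003 and 0.003 m and y of block2 in the frame of bay3 between -0.021 and -0.015 m and z of block2 in the frame of bay3 below 0.021 m) or (x of block2_end in the frame of bay4 between -0.003 and 0.003 m and y of block2 in the frame of bay4 between -0.021 and -0.015 m and z of block2 in the frame of bay4 below 0.021 m)) and ((x of block3_end in the frame of bay1 between -0.003 and 0.003 m and y of block3 in the frame of bay1 between -0.021 and -0.015 m and z of block3 in the frame of bay1 below 0.021 m) or (x of block3_end in the frame of bay2 between -0.003 and 0.003 m and y of block3 in the frame of bay2 between -0.021 and -0.015 m and z of block3 in the frame of bay2 below 0.021 m) or (x of block3_end in the frame of bay3 between -0.003 and 0.003 m and y of block3 in the frame of bay3 between -0.021 and -0.015 m and z of block3 in the frame of bay3 below 0.021 m) or (x of block3_end in the frame of bay4 between -0.003 and 0.003 m and y of block3 in the frame of bay4 between -0.021 and -0.015 m and z of block3 in the frame of bay4 below 0.021 m)) and ((x of block4_end in the frame of bay1 between -0.003 and 0.003 m and y of block4 in the frame of bay1 between -0.021 and -0.015 m and z of block4 in the frame of bay1 below 0.021 m) or (x of block4_end in the frame of bay2 between -0.003 and 0.003 m and y of block4 in the frame of bay2 between -0.021 and -0.015 m and z of block4 in the frame of bay2 below 0.021 m) or (x of block4_end in the frame of bay3 between -0.003 and 0.003 m and y of block4 in the frame of bay3 between -0.021 and -0.015 m and z of block4 in the frame of bay3 below 0.021 m) or (x of block4_end in the frame of bay4 between -0.003 and 0.003 m and y of block4 in the frame of bay4 between -0.021 and -0.015 m and z of block4 in the frame of bay4 below 0.021 m))), for 0.2 s.
3. the lid sits fully down on the box again, let go (x of lid in the frame of parts_box between -0.009 and 0.009 m and y of lid in the frame of parts_box between -0.009 and 0.009 m and z of lid in the frame of parts_box between 0.052 and 0.058 m and angle between lid's own z axis and vertical below 0.04 rad and linear speed of lid below 0.02 m/s and contact force between lid and the fingers below 0.1 N), for 0.2 s.
At the end, for the whole second after the job is handed in: Every block present lies flat on the plate in a bay of its own, brass end to the stop, within 3 mm of touching both rail and stop and within 0.05 rad of square; the lid is let go and sits level on the box, within 9 mm of centred and 3 mm of fully down; all at rest (all of step 2 and all of step 3).
It fails at once if a bystander was shifted by more than 40 mm (distance of any of wrench, screwdriver, fitting, collar, grease_can, bolt_dish from where it was at the start of the episode above 0.04 m).
Of block1, block2, block3, block4 only 3 to 4 are there at a start; the rules pass over those that are not, and their reading is None.
At some moment in a run one of lid may be knocked a few centimetres aside while the robot is not near it.
Once in a run the grip may slacken for a moment while it holds something.
It also fails if it takes over 208 s, if anything falls off the work surface, if the arm or the gripper's body presses on something with over 40 N, if the wrist force passes 120 N, or if a joint passes its speed limit or range.

### The arm

A 6-joint arm with a two-finger parallel gripper is mounted at the origin on the work surface. World frame = base frame: x ahead of the robot, y to its left, z up, the work surface at z = 0. Lengths are in mm, angles in rad, forces in N, time in s.
With the tool pointing down it reaches from about 350 to 775 mm from the base axis. Payload 7.3 kg.
Tool frame: the origin (TCP) lies at the centre of the arm's flange, where the gripper is bolted on; the fingertips stand 178 mm ahead of it and the grasp point (between the pads) lies 159 mm ahead of it; z points along the fingers, y is the line along which they close (so a half turn about z gives the same grasp; the last joint's range is limited). The gripper opens to 92 mm and grips with 3 to 60 N. Pads are 19 mm wide; open, the fingers measure 130 mm over their backs; the gripper's body (75 mm by 190 mm) begins 47 mm behind the grasp point.
Start: joints at [-0.146, 0.342, 1.524, -0, 1.275, -0.146], TCP at [525.003, 0.022, 404.741] pointing down, gripper open.
Joint ranges: [-2.53, 2.53], [-0.77, 2.02], [0.04, 2.7], [-1, 4.14], [0.28, 2.66], [-3.11, 3.11]. Speed limits (rad/s): [2.57, 2.57, 3.14, 3.14, 3.14, 3.14].

### API

Orientations are given as [roll, pitch, yaw] about the fixed x, y, z axes, in that order (R = Rz(yaw) Ry(pitch) Rx(roll)).
In Python, from plant import * gives the robot as it stands. The module is installed in compiled form; this text tells all that it offers.
- The arm moves only by the shell command python3 -m inch 'ROWS'. ROWS is JSON, a list of rows, each a list of 5 numbers: the shift along the tool's x, y, z in m, then the turn about the tool's z in rad, then the opening, from 0 (shut) to 1 (fully open). In form: [[tx, ty, tz, spin, claw], ...]. A call has 1 to 8 rows; each row is the pose to reach, as a shift and turn from the pose commanded when the call began, along the tool's axes at that moment; what a row does not reach only later rows make up. A row lasts 1/12 s, in which the tool goes at most 41.7 mm and 7.16 degrees, less where a joint would pass 70% of its speed; a pose out of reach is approached as far as the arm can. A call with a gripper value outside its range is refused whole. The fingers move at their own pace and stop on an object; the grip force is fixed at half the most. Time passes only in rows, so rows that repeat a pose let the fingers close. It gives the time, the measured TCP pose, the force, the opening and the grip force at its end, in the units of the state.
- get_obs(): the state, without advancing time (a new reading comes with each control period).
- capture(name): name is "scene" or "side" or "wrist"; returns a dict with "color" (384x512x3 uint8, red, green, blue), "intrinsics" (3x3 intrinsics, pixels), "pose" (4x4, takes a point from camera to world coordinates). Camera axes: x right, y down, z forward; pixel columns grow to the right and rows downward; lengths in mm; the calibration is good to about 2 mm. A picture is of the moment at which its call begins. There is no depth.
- close_job(): hands the job in; it is judged then, once.
Trained networks look in a picture, given as the dict that the camera call returned (one of the last four; its "shot" number tells which), for a name from the list of things; names that differ only in an ending like _2 or _b are one class to them, and where a whole thing is asked for, a point or a joint stands for the part that bears it (a point fixed in the world has none). Each returns a list of dicts, best first, with "conf" (0 to 1); they miss things now and then, are a little off and sometimes report something else, mostly with a low value. They report only what shows in the picture. A call takes as long as a camera call.
- look_for(picture, target): "rect" ([centre column, centre row, width, height] in pixels, round what is visible of it).
- trace(picture, target): "pixels" (384x512 bool, what is visible of it) and "rect" ([centre column, centre row, width, height] in pixels, round what is visible of it).
- tip_of(picture, target): "centre" ([column, row] in pixels: a listed point, or the origin of a listed thing).
The state is a dict: "time": time; "joint_positions": joint angles; "dq": joint speeds; "tau": joint torques, N m; "tool_pos": TCP position; "tcp_rot": TCP orientation; "contact_force": force on the tool from outside, world axes, zero at the start; "moment": the same for the moment, N m; "grip_width": finger opening in mm; "finger_force": force on a finger pad.
Only numpy, scipy, OpenCV 4.12 (cv2) and the standard library are available. Lean on these libraries where they do the work, as an engineer would, in place of code of your own. Each camera call takes 0.05 s, during which the arm holds its last target. There are 200 camera calls.

## Working session

There is one attempt and no reset: what is moved stays moved. The work goes in short steps, Python scripts to look and compute and a shell command to move; the robot and the scene stay as the last step left them, time stands still between calls to the robot, and variables do not carry over. Pictures are saved under pics/ and viewed, at most 14 in all, crops included, and the job is handed in when it is done.

```bash
mkdir -p pics; cat > h.py <<'E'
from plant import *
import numpy as np, cv2
def save(p,n): cv2.imwrite('pics/'+n+'.png',cv2.cvtColor(p['color'],cv2.COLOR_RGB2BGR))
def ray(p,px,z):
    K=np.array(p['intrinsics']);T=np.array(p['pose'])
    d=T[:3,:3]@np.linalg.solve(K,[px[0],px[1],1]);o=T[:3,3]
    return (o+d*(z-o[2])/d[2])
def proj(p,X):
    K=np.array(p['intrinsics']);T=np.array(p['pose'])
    c=K@(T[:3,:3].T@(np.array(X,float)-T[:3,3]));return c[:2]/c[2]
E
python3 - <<'E'
from h import *
o=get_obs();print(o)
for n in ['scene','side','wrist']:
    p=capture(n);save(p,n+'0');print(n,np.round(p['pose'],2).tolist(),np.round(p['intrinsics'],1).tolist())
    for t,z in [('parts_box',0),('lid',55),('lid_knob',79),('mat',0),('plate',0),('bay1',10),('wrench',0),('screwdriver',0),('fitting',0),('collar',0),('grease_can',0),('bolt_dish',0)]:
        for r in tip_of(p,t)[:4]: print(t,np.round(r['centre']),round(r['conf'],2),np.round(ray(p,r['centre'],z)))
E
```

```text
{'time': 0.0, 'joint_positions': array([-1.46022386e-01,  3.42712806e-01,  1.52499361e+00,  1.42727430e-05,
        1.27537517e+00, -1.46006798e-01]), 'dq': array([ 0.00117182, -0.00116602,  0.00022762, -0.00130549,  0.0002415 ,
       -0.00044037]), 'tau': array([ 7.61924657e-04, -4.31245601e+01, -2.44219762e+01,  7.17750052e-02,
        5.59406646e-02, -1.04314388e-04]), 'tool_pos': array([5.24873247e+02, 3.10808443e-02, 4.04058070e+02]), 'tcp_rot': array([-3.14012155e+00, -2.30125969e-04,  1.57077640e+00]), 'contact_force': array([ 0.46618216,  0.16347519, -0.30861693]), 'moment': array([-0.03951117, -0.01831575, -0.02536056]), 'finger_force': 0.0, 'grip_width': 91.90931607177538}
scene [[0.8, 0.48, -0.37, 1006.6], [0.61, -0.63, 0.48, -532.74], [-0.0, -0.61, -0.79, 947.2], [0.0, 0.0, 0.0, 1.0]] [[362.8, 0.0, 251.3], [0.0, 362.8, 195.1], [0.0, 0.0, 1.0]]
parts_box [273. 136.] 0.65 [463. 315.   0.]
lid [279. 125.] 0.91 [479. 324.  55.]
lid_knob [275. 121.] 0.67 [469. 310.  79.]
mat [227. 198.] 0.62 [513. -16.   0.]
mat [298. 232.] 0.56 [766.  19.   0.]
mat [194. 278.] 0.25 [ 617. -2
[... 1171 characters left out ...]
river [350. 140.] 0.67 [ 442. -554.    0.]
screwdriver [311. 137.] 0.59 [ 592. -504.    0.]
fitting [203. 242.] 0.49 [714. 180.   0.]
collar [256. 176.] 0.51 [ 699. -189.    0.]
grease_can [228. 357.] 0.91 [452. 496.   0.]
grease_can [258. 172.] 0.69 [ 700. -208.    0.]
bolt_dish [310. 136.] 0.63 [ 600. -511.    0.]
wrist [[1.0, -0.0, -0.0, 526.01], [-0.0, -0.96, -0.29, 79.35], [0.0, 0.29, -0.96, 384.06], [0.0, 0.0, 0.0, 1.0]] [[292.0, 0.0, 253.1], [0.0, 292.0, 187.2], [0.0, 0.0, 1.0]]
parts_box [257. 294.] 0.21 [ 532. -212.    0.]
mat [245. 166.] 0.98 [515.  -9.   0.]
bay1 [255. 294.] 0.62 [ 529. -204.   10.]
bay1 [320. 295.] 0.59 [ 627. -206.   10.]
wrench [433. 148.] 0.74 [764.  15.   0.]
```

```bash
cd pics; python3 -c "
import cv2,numpy as np
a=[cv2.imread(n+'0.png') for n in ('scene','side')]
cv2.imwrite('m0.png',cv2.resize(np.vstack(a),None,fx=.78,fy=.78))"
```

```text
(no output)
```

View pics/scene0.png

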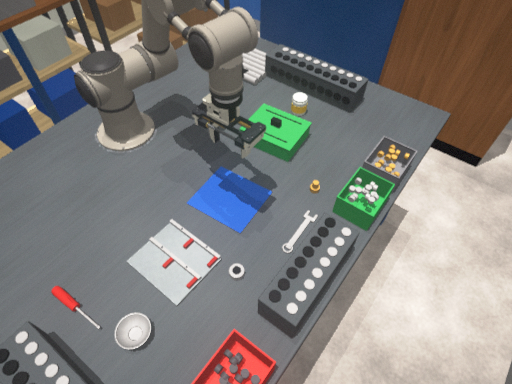

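View pics/wrist0.png

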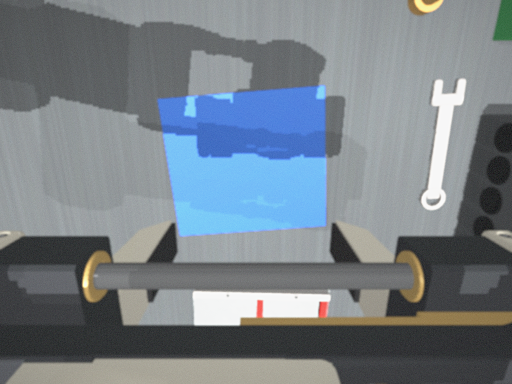

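The scene view shows the lid at about (280,128), the mat at (230,198) and the plate at (175,258). The wrist view shows the mat at (245,166). I'll look over the lid next.

```bash
python3 -m inch '[[0.28,-0.05,0,0,1],[0.28,-0.05,0,0,1],[0.28,-0.05,0,0,1],[0.28,-0.05,0,0,1],[0.28,-0.05,0,0,1],[0.28,-0.05,0,0,1],[0.28,-0.05,0,0,1],[0.28,-0.05,0,0,1]]'
cat >> h.py <<'E'
from scipy.spatial.transform import Rotation as Ro
def outline(p,t,z,i=0):
    "min-area rectangle on plane z: centre, long-side length, short, yaw of long side (deg)"
    r=trace(p,t)
    if not r: return None
    m=r[i]['pixels'].astype(np.uint8)
    c=max(cv2.findContours(m,cv2.RETR_EXTERNAL,cv2.CHAIN_APPROX_NONE)[0],key=cv2.contourArea)[:,0]
    q=np.array([ray(p,a,z)[:2] for a in c],np.float32)
    b=cv2.boxPoints(cv2.minAreaRect(q));e=b[1]-b[0];f=b[2]-b[1]
    l=e if np.linalg.norm(e)>np.linalg.norm(f) else f
    return np.round(b.mean(0),1),np.round(sorted([np.linalg.norm(e),np.linalg.norm(f)]),1),round(np.degrees(np.arctan2(l[1],l[0]))%180,1),round(r[i]['conf'],2)
def row(x,y,zg,yaw):
    "shift for the grasp point to x,y,zg; yaw: world direction (deg) of tool y, best half turn nearest"
    o=get_obs();R=Ro.from_euler('xyz',o['tcp_rot']).as_matrix()
    d=R.T@(np.array([x,y,zg+159])-o['tool_pos'])/1000
    now=np.degrees(np.arctan2(R[1,1],R[0,1]));s=(now-yaw+90)%180-90
    return np.round(d,4),'spin',round(np.radians(s),3),'q6',round(o['joint_positions'][5],2),'F',np.round(o['contact_force'],1),'w',round(o['grip_width'],1)
E
python3 - <<'E'
from h import *
p=capture('wrist');save(p,'w1')
print(outline(p,'lid',61),outline(p,'lid_knob',89))
for t,z in [('lid',55),('lid_knob',79)]:
    for r in tip_of(p,t)[:2]: print(t,np.round(r['centre']),round(r['conf'],2),np.round(ray(p,r['centre'],z)))
E
```

```text
time: 2.62
tool_pos: [473.3, 285.2, 404.7]
tcp_rot: [-3.141, -0.002, 1.576]
contact_force: [0.2, -0.1, 0.4]
grip_width: 91.8
finger_force: 0.0
(array([473.5, 310.7], dtype=float32), array([169., 206.], dtype=float32), np.float32(4.9), 0.77) (array([473.9, 315.5], dtype=float32), array([154.1, 188.9], dtype=float32), np.float32(4.8), 0.89)
lid [252. 148.] 0.61 [473. 311.  55.]
lid_knob [253. 149.] 0.95 [474. 313.  79.]
lid_knob [249. 150.] 0.42 [470. 313.  79.]
```

View pics/w1.png

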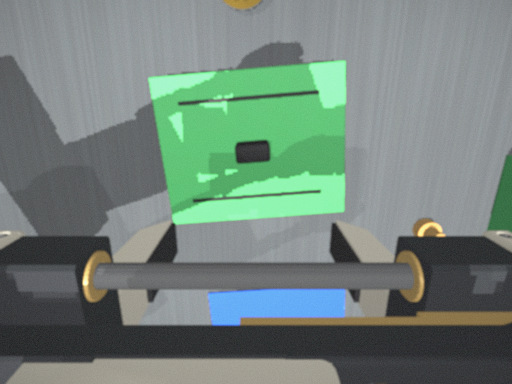

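The lid is at (250,148), centre about (473.5,311), yaw about 5°. The knob is black and centred.

```bash
python3 - <<'E'
from h import *
print(row(473.5,312,120,94.9),row(473.5,312,120,-85.1))
E
```

```text
(array([ 0.033 , -0.0019,  0.1257]), 'spin', np.float64(1.484), 'q6', np.float64(0.39), 'F', array([1.1, 0.3, 0.3]), 'w', 91.7) (array([ 0.033 , -0.0019,  0.1257]), 'spin', np.float64(1.484), 'q6', np.float64(0.39), 'F', array([1.1, 0.3, 0.3]), 'w', 91.7)
```

```bash
R='x'; python3 -m inch '[[0.033,-0.002,0.06,0.75,1],[0.033,-0.002,0.06,0.75,1],[0.033,-0.002,0.06,0.75,1],[0.033,-0.002,0.06,0.75,1],[0.033,-0.002,0.06,0.75,1],[0.033,-0.002,0.06,0.75,1],[0.033,-0.002,0.06,0.75,1]]'; python3 -c "
from h import *
print(row(473.5,312,120,94.9))"
```

```text
time: 3.45
tool_pos: [473.7, 311.7, 344.8]
tcp_rot: [3.141, 0.0, 0.814]
contact_force: [-0.1, 0.3, -0.3]
grip_width: 91.6
finger_force: 0.0
(array([ 0.0001, -0.0004,  0.0658]), 'spin', np.float64(0.728), 'q6', np.float64(1.2), 'F', array([-0.1,  0.3, -0.3]), 'w', 91.6)
```

```bash
python3 -m inch '[[0,0,0.06,0.728,1],[0,0,0.06,0.728,1],[0,0,0.06,0.728,1],[0,0,0.06,0.728,1],[0,0,0.06,0.728,1],[0,0,0.06,0.728,1],[0,0,0.06,0.728,1]]' >/dev/null;  python3 -c "
from h import *
print(row(473.5,312,83,94.9))
p=capture('wrist');print([(np.round(r['centre']),round(r['conf'],2),np.round(ray(p,r['centre'],79))) for r in tip_of(p,'lid_knob')])
print(outline(p,'lid',61))"
```

```text
(array([-0.    ,  0.    ,  0.0428]), 'spin', np.float64(0.006), 'q6', np.float64(1.93), 'F', array([ 0.5, -0. ,  0.4]), 'w', 91.8)
[(array([254., 220.]), 0.73, array([474., 311.,  79.]))]
(array([502.7, 313.1], dtype=float32), array([147.9, 167.2], dtype=float32), np.float32(94.9), 0.7)
```

```bash
python3 -m inch '[[0,0,0.02,0,1],[0,0,0.035,0,1],[0,0,0.043,0,1],[0,0,0.043,0,1],[0,0,0.043,0,0],[0,0,0.043,0,0],[0,0,0.043,0,0],[0,0,0.043,0,0]]'; python3 -m inch '[[0,0,0,0,0],[0,0,0,0,0],[0,0,-0.01,0,0],[0,0,-0.03,0,0],[0,0,-0.06,0,0],[0,0,-0.06,0,0],[0,0,-0.06,0,0]]';python3 -c "
from h import *
print(row(510,-10,77,94.9))
p=capture('scene')
print(outline(p,'mat',3))
print([(np.round(ray(p,r['centre'],0))) for r in tip_of(p,'mat')])
print([(np.round(ray(p,r['centre'],135)),round(r['conf'],2)) for r in tip_of(p,'lid_knob')])"
```

```text
time: 4.85
tool_pos: [473.2, 313.1, 242.4]
tcp_rot: [-3.141, -0.001, 0.093]
contact_force: [0.9, 0.3, -0.2]
grip_width: 69.8
finger_force: 0.0
time: 5.43
tool_pos: [473.4, 313.2, 304.2]
tcp_rot: [-3.14, -0.004, 0.093]
contact_force: [1.1, -0.5, -1.6]
grip_width: 23.0
finger_force: 0.0
(array([0.0062, 0.3253, 0.0677]), 'spin', np.float64(0.007), 'q6', np.float64(1.93), 'F', array([ 1.1, -0.5, -1.6]), 'w', 23.0)
(array([517.8,  -8.6], dtype=float32), array([187.4, 209.6], dtype=float32), np.float32(4.3), 0.69)
[array([ 527., -212.,    0.])]
[(array([507., 258., 135.]), 0.79)]
```

The fingers need longer to close, about 13 rows, and the knob wasn't gripped. I'll reopen and repeat.

```bash
python3 -m inch '[[0,0,0,0,0.6],[0,0,0,0,0.6],[0,0,0,0,0.6],[0,0,0,0,0.6],[0,0,0,0,0.6],[0,0,0,0,0.6],[0,0,0,0,0.6]]'; python3 -c "
from h import *
p=capture('wrist');save(p,'w2')
print([(np.round(r['centre']),round(r['conf'],2),np.round(ray(p,r['centre'],79))) for r in tip_of(p,'lid_knob')])
print(outline(p,'lid',61));print(row(473.5,312,83,94.9))"
```

```text
time: 6.22
tool_pos: [473.0, 313.0, 301.7]
tcp_rot: [3.142, -0.0, 0.093]
contact_force: [-0.7, -0.6, -0.2]
grip_width: 49.1
finger_force: 0.0
[(array([255., 211.]), 0.92, array([473., 311.,  79.]))]
(array([497.3, 312.5], dtype=float32), array([156.7, 166.4], dtype=float32), np.float32(94.9), 0.71)
(array([0.0004, 0.0011, 0.0597]), 'spin', np.float64(0.007), 'q6', np.float64(1.93), 'F', array([ 0.2,  0.4, -0.9]), 'w', 54.9)
```

View pics/w2.png

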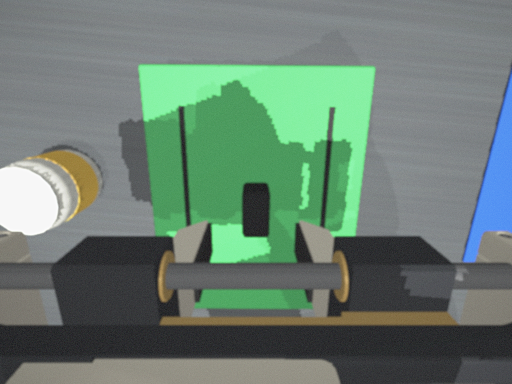

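The lid is still on the box, with the knob at (256,210) between the half-open fingers.

```bash
python3 -m inch '[[0,0,0.03,0,0.6],[0,0,0.05,0,0.6],[0,0,0.06,0,0.6],[0,0,0.06,0,0.6],[0,0,0.06,0,0],[0,0,0.06,0,0],[0,0,0.06,0,0],[0,0,0.06,0,0]]'; python3 -m inch '[[0,0,0,0,0],[0,0,0,0,0],[0,0,0,0,0],[0,0,0,0,0],[0,0,0,0,0],[0,0,0,0,0]]';
```

```text
time: 7.03
tool_pos: [473.2, 313.1, 242.2]
tcp_rot: [-3.141, -0.001, 0.093]
contact_force: [-0.4, -0.2, -0.7]
grip_width: 32.9
finger_force: 0.0
time: 7.53
tool_pos: [473.1, 313.0, 242.0]
tcp_rot: [3.142, -0.0, 0.093]
contact_force: [-0.3, -1.9, 3.4]
grip_width: 19.8
finger_force: 30.0
```

```bash
python3 -m inch '[[0,0,-0.02,0,0],[0,0,-0.05,0,0],[0,0,-0.07,0,0],[0,0,-0.07,0,0]]'; python3 -c "
from h import *
print(row(513.5,-9,70,94.9))"
```

```text
time: 7.87
tool_pos: [473.8, 313.6, 315.5]
tcp_rot: [-3.139, -0.007, 0.093]
contact_force: [0.2, -0.2, -1.6]
grip_width: 19.6
finger_force: 30.0
(array([0.0089, 0.3252, 0.0857]), 'spin', np.float64(0.008), 'q6', np.float64(1.93), 'F', array([ 0.2, -0.2, -1.6]), 'w', 19.6)
```

```bash
python3 -m inch '[[0.009,0.325,0,0,0],[0.009,0.325,0,0,0],[0.009,0.325,0,0,0],[0.009,0.325,0,0,0],[0.009,0.325,0,0,0],[0.009,0.325,0,0,0],[0.009,0.325,0,0,0],[0.009,0.325,0,0,0]]';python3 -m inch '[[0,0,0.03,0,0],[0,0,0.06,0,0],[0,0,0.09,0,0],[0,0,0.095,0,0]]'; python3 -c "
from h import *
print(row(513.5,-9,37,94.9))"
```

```text
time: 8.53
tool_pos: [511.7, -12.4, 310.3]
tcp_rot: [-3.141, 0.002, 0.092]
contact_force: [0.0, 1.5, -1.5]
grip_width: 19.7
finger_force: 30.0
time: 8.87
tool_pos: [509.8, -9.8, 211.4]
tcp_rot: [-3.139, 0.01, 0.092]
contact_force: [-2.0, 0.7, -3.0]
grip_width: 19.9
finger_force: 30.0
(array([ 0.0039, -0.0004,  0.0153]), 'spin', np.float64(0.006), 'q6', np.float64(1.31), 'F', array([-2. ,  0.7, -3. ]), 'w', 19.9)
```

```bash
python3 -m inch '[[0,0,0.006,0,0],[0,0,0.012,0,0],[0,0,0.015,0,0],[0,0,0.015,0,0],[0,0,0.015,0,0]]';
```

```text
time: 9.28
tool_pos: [512.4, -9.6, 202.6]
tcp_rot: [3.141, -0.002, 0.093]
contact_force: [0.5, -0.4, -1.9]
grip_width: 20.0
finger_force: 30.0
```

```bash
python3 -m inch '[[0,0,0.003,0,0],[0,0,0.006,0,0],[0,0,0.006,0,0],[0,0,0.006,0,0]]';
```

```text
time: 9.62
tool_pos: [512.3, -9.8, 196.0]
tcp_rot: [3.141, -0.001, 0.093]
contact_force: [1.1, 0.3, -0.1]
grip_width: 19.9
finger_force: 30.0
```

Touching down (load relieved). Release and go up.

```bash
python3 -m inch '[[0,0,0.001,0,0.6],[0,0,0.001,0,0.6],[0,0,0.001,0,0.6],[0,0,0.001,0,0.6],[0,0,0.001,0,0.6],[0,0,-0.03,0,0.6],[0,0,-0.07,0,1],[0,0,-0.1,0,1]]';python3 -m inch '[[0,-0.3,-0.1,0,1],[0,-0.3,-0.1,0,1],[0,-0.3,-0.1,0,1],[0,-0.3,-0.1,0,1],[0,-0.3,-0.1,0,1],[0,-0.3,-0.1,0,1],[0,-0.3,-0.1,0,1],[0,-0.3,-0.1,0,1]]'; python3 - <<'E'
from h import *
s=capture('scene');print('lid',outline(s,'lid',15),[np.round(ray(s,r['centre'],9)) for r in tip_of(s,'lid')])
d=capture('side');print('lid',outline(d,'lid',15),[np.round(ray(d,r['centre'],9)) for r in tip_of(d,'lid')])
p=capture('wrist');save(p,'w3')
for t,z in [('block1',23),('block1_end',23)]:
    for r in tip_of(p,t)[:6]: print(t,np.round(r['centre']),round(r['conf'],2),np.round(ray(p,r['centre'],z)))
for i,r in enumerate(trace(p,'block1')[:5]): print(outline(p,'block1',41,i), np.round(r['rect']))
print(get_obs()['tool_pos'])
E
```

```text
time: 10.28
tool_pos: [512.2, -9.7, 297.7]
tcp_rot: [3.141, -0.0, 0.093]
contact_force: [1.5, -0.9, 0.4]
grip_width: 64.1
finger_force: 0.0
time: 10.95
tool_pos: [483.3, 292.5, 397.4]
tcp_rot: [-3.14, -0.002, 0.095]
contact_force: [0.5, 0.6, 0.2]
grip_width: 92.0
finger_force: 0.0
lid (array([514.9, -12.3], dtype=float32), array([175.6, 211.5], dtype=float32), np.float32(5.5), 0.9) [array([514., -13.,   9.])]
lid (array([485.4, -11.9], dtype=float32), array([154.6, 170.6], dtype=float32), np.float32(95.2), 0.68) [array([506.,   2.,   9.]), array([ 527., -269.,    9.])]
block1 [260. 208.] 0.71 [430. 273.  23.]
block1 [263. 144.] 0.71 [513. 278.  23.]
block1 [206. 136.] 0.64 [515. 347.  23.]
block1_end [236. 204.] 0.74 [432. 304.  23.]
(array([516.1, 346.2], dtype=float32), array([38.3, 62.5], dtype=float32), np.float32(95.2), 0.92) [204. 138.  58.  31.]
(array([432.7, 271.1], dtype=float32), array([47.6, 60.6], dtype=float32), np.float32(89.5), 0.91) [262. 211.  50.  40.]
(array([432.1, 340.4], dtype=float32), array([46.4, 60.3], dtype=float32), np.float32(90.6), 0.9) [207. 207.  51.  34.]
(array([517.7, 275.1], dtype=float32), array([39.5, 60.6], dtype=float32), np.float32(99.3), 0.76) [266. 142.  54.  37.]
[484.44164056 288.54219012 395.67754183]
```

View pics/w3.png

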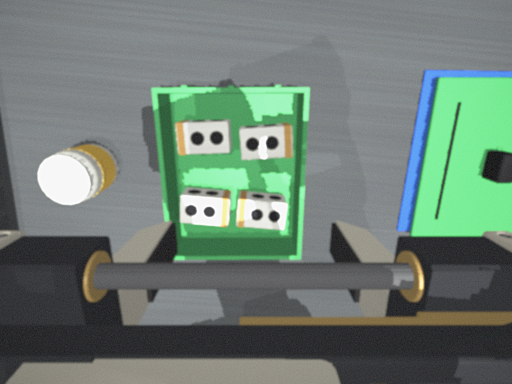

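The wrist view shows four blocks: A (204,138) band left, B (266,142) band right, C (207,207) band right, D (262,211) band left. The lid lies flat on the mat at right. I'll take A first.

```bash
python3 -c "
from h import *
print(row(516,346.5,90,5))"; 
```

```text
(array([ 0.0368, -0.0548,  0.1467]), 'spin', np.float64(-1.566), 'q6', np.float64(1.88), 'F', array([-0.4,  0.6, -0.2]), 'w', 92.3)
```

```bash
python3 -m inch '[[0.037,-0.055,0.1,-0.8,0.6],[0.037,-0.055,0.1,-0.8,0.6],[0.037,-0.055,0.1,-0.8,0.6],[0.037,-0.055,0.1,-0.8,0.6],[0.037,-0.055,0.1,-0.8,0.6],[0.037,-0.055,0.1,-0.8,0.6],[0.037,-0.055,0.1,-0.8,0.6],[0.037,-0.055,0.1,-0.8,0.6]]' >/dev/null;python3 -m inch '[[0,0,0,-0.766,0.6],[0,0,0,-0.766,0.6],[0,0,0,-0.766,0.6],[0,0,0,-0.766,0.6],[0,0,0,-0.766,0.6],[0,0,0,-0.766,0.6],[0,0,0,-0.766,0.6],[0,0,0,-0.766,0.6]]'; python3 -c "
from h import *
print(row(516,346.5,39,5))
p=capture('wrist');save(p,'w4')
for i in range(4): print(outline(p,'block1',41,i))
for r in tip_of(p,'block1')[:6]: print(np.round(r['centre']),round(r['conf'],2),np.round(ray(p,r['centre'],23)))
"
```

```text
time: 12.98
tool_pos: [516.1, 347.1, 295.8]
tcp_rot: [3.141, 0.0, 1.655]
contact_force: [0.0, 0.0, 0.3]
grip_width: 54.9
finger_force: 0.0
(array([-0.0006, -0.0001,  0.0978]), 'spin', np.float64(-0.003), 'q6', np.float64(0.38), 'F', array([0. , 0. , 0.3]), 'w', 54.9)
(array([433.5, 307.6], dtype=float32), array([14.8, 45.1], dtype=float32), np.float32(10.6), 0.88)
(array([514.8, 351.5], dtype=float32), array([36.4, 65.4], dtype=float32), np.float32(96.8), 0.83)
(array([431.5, 346.1], dtype=float32), array([44.8, 66.3], dtype=float32), np.float32(89.6), 0.7)
(array([513.3, 301. ], dtype=float32), array([36.7, 36.8], dtype=float32), np.float32(4.8), 0.56)
[245. 257.] 0.95 [515. 278.  23.]
[151. 186.] 0.71 [425. 342.  23.]
[251. 190.] 0.71 [515. 347.  23.]
```

View pics/w4.png

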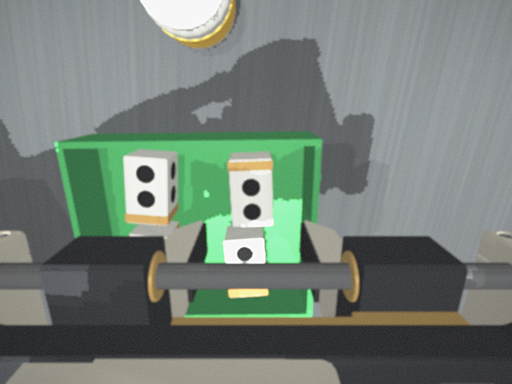

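The fingers straddle A at (251,190) and the brass end faces +y, as expected. Descend and grip.

```bash
python3 -m inch '[[0,0,0.04,0,0.6],[0,0,0.07,0,0.6],[0,0,0.09,0,0.6],[0,0,0.098,0,0.6],[0,0,0.098,0,0.6],[0,0,0.098,0,0],[0,0,0.098,0,0],[0,0,0.098,0,0]]';python3 -m inch '[[0,0,0,0,0],[0,0,0,0,0],[0,0,0,0,0],[0,0,0,0,0],[0,0,-0.03,0,0],[0,0,-0.07,0,0],[0,0,-0.1,0,0],[0,0,-0.1,0,0]]'; python3 -c "
from h import *
print(row(530,-235,130,-85))"
```

```text
time: 13.95
tool_pos: [516.5, 347.5, 199.5]
tcp_rot: [3.139, -0.001, 1.659]
contact_force: [-0.8, 0.2, 1.7]
grip_width: 39.6
finger_force: 0.7
time: 14.62
tool_pos: [517.4, 347.9, 305.2]
tcp_rot: [3.13, -0.005, 1.659]
contact_force: [1.0, 1.1, -1.2]
grip_width: 35.8
finger_force: 29.9
(array([-0.5818, -0.0389,  0.013 ]), 'spin', np.float64(-1.57), 'q6', np.float64(0.38), 'F', array([ 1. ,  1.1, -1.2]), 'w', 35.8)
```

```bash
python3 -m inch '[[-0.3,-0.02,0,0.8,0],[-0.3,-0.02,0,0.8,0],[-0.3,-0.02,0,0.8,0],[-0.3,-0.02,0,0.8,0],[-0.3,-0.02,0,0.8,0],[-0.3,-0.02,0,0.8,0],[-0.3,-0.02,0,0.8,0],[-0.3,-0.02,0,0.8,0]]'; python3 -c "
from h import *
print(row(500,-250,180,-85))"
```

```text
time: 15.28
tool_pos: [522.3, 41.5, 297.5]
tcp_rot: [3.14, 0.002, 0.852]
contact_force: [1.0, -0.0, -1.5]
grip_width: 35.9
finger_force: 29.9
(array([-0.2342,  0.1752, -0.041 ]), 'spin', np.float64(0.765), 'q6', np.float64(0.65), 'F', array([ 1. , -0. , -1.5]), 'w', 35.9)
```

```bash
python3 -m inch '[[-0.234,0.175,-0.04,0.765,0],[-0.234,0.175,-0.04,0.765,0],[-0.234,0.175,-0.04,0.765,0],[-0.234,0.175,-0.04,0.765,0],[-0.234,0.175,-0.04,0.765,0],[-0.234,0.175,-0.04,0.765,0],[-0.234,0.175,-0.04,0.765,0],[-0.234,0.175,-0.04,0.765,0]]'; python3 - <<'E'
from h import *
p=capture('wrist');save(p,'w5')
s=capture('scene');d=capture('side')
for n,q in (('w',p),('s',s),('d',d)):
    print(n,outline(q,'plate',10),[(np.round(ray(q,r['centre'],0)),round(r['conf'],2)) for r in tip_of(q,'plate')])
    for r in tip_of(q,'bay1'): print(np.round(r['centre']),round(r['conf'],2),np.round(ray(q,r['centre'],10)))
for r in tip_of(p,'block1')[:3]: print('block',np.round(r['centre']),round(r['conf'],2))
print(get_obs()['tool_pos'])
E
```

```text
time: 15.95
tool_pos: [501.5, -251.0, 338.4]
tcp_rot: [3.137, -0.002, 0.088]
contact_force: [0.2, 0.2, -1.4]
grip_width: 35.8
finger_force: 29.9
w (array([ 535. , -282.4], dtype=float32), array([181.3, 207.4], dtype=float32), np.float32(178.5), 0.57) [(array([ 540., -280.,    0.]), 0.8), (array([510.,  -2.,   0.]), 0.34)]
[208. 145.] 0.86 [ 530. -202.   10.]
[300.  61.] 0.66 [ 620. -289.   10.]
[282. 151.] 0.65 [ 531. -282.   10.]
[219.  48.] 0.58 [ 625. -210.   10.]
s (array([ 537.7, -280.7], dtype=float32), array([184.1, 212.7], dtype=float32), np.float32(178.1), 0.97) [(array([ 539., -282.,   -0.]), 0.92), (array([ 435., -184.,    0.]), 0.58), (array([404., 338.,   0.]), 0.4)]
[216. 256.] 0.94 [ 626. -201.   10.]
[194. 279.] 0.81 [ 622. -291.   10.]
[171. 261.] 0.71 [ 532. -291.   10.]
[314. 191.] 0.49 [727. 174.  10.]
d (array([ 536.2, -281.3], dtype=float32), array([193.3, 214.9], dtype=float32), np.float32(178.9), 0.71) []
[279. 174.] 0.9 [ 618. -225.   10.]
[309. 173.] 0.83 [ 518. -279.   10.]
[301. 181.] 0.71 [ 530. -226.   10.]
[282. 161.] 0.7 [ 637. -302.   10.]
block [251. 235.] 0.64
[ 502.205179   -244.48888721  337.78091767]
```

View pics/w5.png

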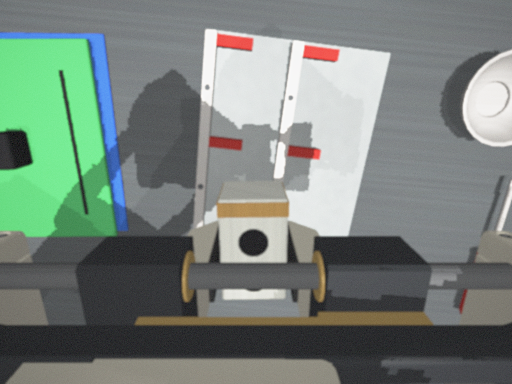

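The wrist view shows the plate with two white rails (columns about 205 and 290) and four red stops at (235,43), (321,53), (225,143) and (303,153). The brass end of the held block faces the stops. I'll measure the stops by colour.

```bash
cat >> h.py <<'E'
def stops(p):
    H=cv2.cvtColor(p['color'],cv2.COLOR_RGB2HSV)
    m=(((H[...,0]<8)|(H[...,0]>172))&(H[...,1]>150)&(H[...,2]>70)).astype(np.uint8)
    n,l,st,c=cv2.connectedComponentsWithStats(m)
    for i in range(1,n):
        if st[i,4]<60: continue
        v,u=np.nonzero(l==i);q=np.array([ray(p,a,22)[:2] for a in zip(u,v)],np.float32)
        if not(480<q[:,0].mean()<680 and -360<q[:,1].mean()<-180): continue
        b=cv2.boxPoints(cv2.minAreaRect(q));b=b[np.argsort(b[:,0])]
        e=b[0]-b[1]; e=e*np.sign(e[0] if 0 else e[1])
        print(c[i].round(),'corners -x side',b[:2].round(1).tolist(),'+x',b[2:].round(1).tolist(),'angle of face',round(np.degrees(np.arctan2(e[1],e[0])),1))
E
python3 - <<'E'
from h import *
p=capture('wrist');stops(p)
s=capture('scene');stops(s)
print(p['pose'][:3,3])
o=get_obs();t=o['tool_pos']+[0,0,-159];print(np.round(t),proj(p,t),proj(p,[t[0],t[1],t[2]+6]))
E
```

```text
[243.  43.] corners -x side [[624.7000122070312, -239.60000610351562], [625.4000244140625, -208.39999389648438]] +x [[633.9000244140625, -239.89999389648438], [634.5999755859375, -208.6999969482422]] angle of face 88.6
[330.  54.] corners -x side [[622.0999755859375, -320.29998779296875], [623.0, -289.29998779296875]] +x [[631.4000244140625, -320.5], [632.2999877929688, -289.5]] angle of face 88.4
[233. 143.] corners -x side [[531.5, -236.5], [532.4000244140625, -205.8000030517578]] +x [[540.4000244140625, -236.8000030517578], [541.2999877929688, -206.0]] angle of face 88.2
[312. 153.] corners -x side [[529.2000122070312, -317.3999938964844], [530.0, -286.5]] +x [[538.2000122070312, -317.6000061035156], [538.9000244140625, -286.70001220703125]] angle of face 88.6
[ 582.51896025 -237.25998649  317.1110278 ]
[ 502. -245.  179.] [252.73848822 255.60846498] [252.72958132 261.64534541]
```

```bash
python3 -c "
from h import *
print(row(586.5,-229,70,-91.55))"
```

```text
(array([ 0.0854, -0.0077,  0.1088]), 'spin', np.float64(0.121), 'q6', np.float64(0.89), 'F', array([-0. , -0.7, -2.2]), 'w', 35.6)
```

```bash
python3 -m inch '[[0.085,-0.008,0.04,0.121,0],[0.085,-0.008,0.04,0.121,0],[0.085,-0.008,0.07,0.121,0],[0.085,-0.008,0.1,0.121,0],[0.085,-0.008,0.109,0.121,0],[0.085,-0.008,0.109,0.121,0]]'; python3 - <<'E'
from h import *
print(row(586.5,-229,45,-91.55))
p=capture('wrist');save(p,'w6')
E
```

```text
time: 17.2
tool_pos: [585.0, -228.5, 225.6]
tcp_rot: [-3.139, 0.006, -0.027]
contact_force: [-0.7, 0.9, -0.9]
grip_width: 36.1
finger_force: 29.9
(array([0.0016, 0.0005, 0.0216]), 'spin', np.float64(-0.0), 'q6', np.float64(1.1), 'F', array([-0.7,  0.9, -0.9]), 'w', 36.1)
```

View pics/w6.png

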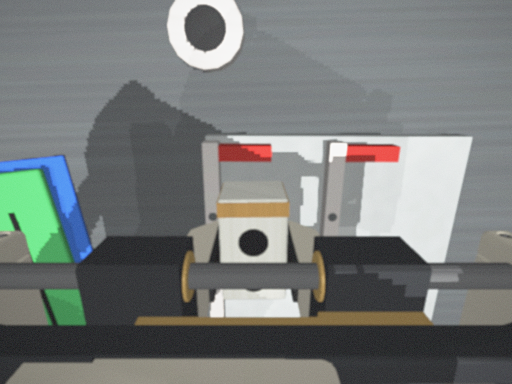

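The block is over the far-left bay, square to the rail, with its stop at (245,153). Lower to just above the plate.

```bash
python3 -m inch '[[0,0,0.008,0,0],[0,0,0.016,0,0],[0,0,0.02,0,0],[0,0,0.02,0,0],[0,0,0.02,0,0],[0,0,0.02,0,0]]'
```

```text
time: 17.75
tool_pos: [586.1, -229.1, 209.3]
tcp_rot: [3.141, -0.001, -0.027]
contact_force: [0.2, -0.4, -1.0]
grip_width: 35.8
finger_force: 29.9
```

```bash
python3 -m inch '[[0,0,0.002,0,0],[0,0,0.004,0,0],[0,0,0.004,0,0],[0,0,0.004,0,0]]';python3 -m inch '[[0,0,0.001,0,0],[0,0,0.001,0,0],[0,0,0.001,0,0]]'
```

```text
time: 18.08
tool_pos: [585.9, -229.0, 204.6]
tcp_rot: [-3.141, 0.0, -0.027]
contact_force: [0.6, -1.0, -1.1]
grip_width: 35.9
finger_force: 29.9
time: 18.33
tool_pos: [586.0, -229.0, 204.4]
tcp_rot: [3.141, -0.001, -0.027]
contact_force: [-2.4, 2.2, 5.0]
grip_width: 36.0
finger_force: 29.9
```

```bash
python3 -m inch '[[0,-0.002,-0.001,0,0],[0,-0.004,-0.001,0,0],[0,-0.005,-0.001,0,0],[0,-0.005,-0.001,0,0]]';python3 -m inch '[[0,-0.001,0,0,0],[0,-0.002,0,0,0],[0,-0.002,0,0,0]]'
```

```text
time: 18.67
tool_pos: [586.1, -223.8, 204.5]
tcp_rot: [3.142, 0.0, -0.027]
contact_force: [-0.4, -0.7, -0.9]
grip_width: 35.4
finger_force: 29.9
time: 18.92
tool_pos: [586.1, -223.1, 204.6]
tcp_rot: [3.139, -0.0, -0.027]
contact_force: [-0.5, -6.9, -4.0]
grip_width: 35.7
finger_force: 29.9
```

```bash
python3 -m inch '[[0.002,0,0,0,0],[0.004,0,0,0,0],[0.006,0,0,0,0],[0.007,0,0,0,0],[0.007,0,0,0,0]]';python3 -m inch '[[0.001,0,0,0,0],[0.002,0,0,0,0],[0.002,0,0,0,0]]'
```

```text
time: 19.33
tool_pos: [592.8, -223.4, 204.6]
tcp_rot: [3.14, 0.001, -0.027]
contact_force: [-1.9, -6.4, -2.4]
grip_width: 35.8
finger_force: 29.9
time: 19.58
tool_pos: [594.2, -223.5, 204.6]
tcp_rot: [3.14, 0.003, -0.028]
contact_force: [-6.2, -6.4, 0.5]
grip_width: 35.8
finger_force: 29.9
```

```bash
python3 -m inch '[[0.001,0,0,0,0],[0.002,0,0,0,0],[0.002,0,0,0,0]]'
```

```text
time: 19.83
tool_pos: [595.1, -223.6, 204.7]
tcp_rot: [3.141, 0.007, -0.028]
contact_force: [-13.2, -6.4, 5.4]
grip_width: 35.4
finger_force: 29.9
```

```bash
python3 -m inch '[[0,0,0.001,0,0],[0,0,0.001,0,0],[-0.001,0,0.001,0,0.6],[-0.001,0,0.001,0,0.6],[-0.001,0,0.001,0,0.6],[-0.001,0,0.001,0,0.6],[-0.001,0,-0.03,0,0.6],[-0.001,0,-0.06,0,0.6]]'; python3 -m inch '[[-0.08,0,-0.1,0,0.6],[-0.08,0,-0.1,0,0.6],[-0.08,0,-0.1,0,0.6],[-0.08,0,-0.1,0,0.6],[-0.08,0,-0.1,0,0.6]]'; python3 - <<'E'
from h import *
p=capture('wrist');save(p,'w7');stops(p)
for i in range(2): print(outline(p,'block1',46,i))
for t in ('block1','block1_end'):
  for r in tip_of(p,t)[:3]: print(np.round(r['centre']),round(r['conf'],2),np.round(ray(p,r['centre'],28)))
print(row(515,278,90,9))
E
```

```text
time: 20.5
tool_pos: [595.9, -221.8, 263.4]
tcp_rot: [-3.139, 0.004, -0.027]
contact_force: [1.3, 0.0, 0.3]
grip_width: 55.0
finger_force: 0.0
time: 20.92
tool_pos: [515.7, -220.1, 367.6]
tcp_rot: [3.139, -0.005, -0.028]
contact_force: [0.3, -0.6, 0.8]
grip_width: 55.4
finger_force: 0.0
[252.  64.] corners -x side [[628.7000122070312, -238.89999389648438], [629.5, -208.89999389648438]] +x [[633.5, -239.0], [634.2999877929688, -209.0]] angle of face 88.4
[330.  65.] corners -x side [[623.5999755859375, -319.70001220703125], [624.4000244140625, -289.3999938964844]] +x [[631.2000122070312, -319.8999938964844], [632.0999755859375, -289.6000061035156]] angle of face 88.4
[252. 155.] corners -x side [[532.2000122070312, -236.39999389648438], [533.0999755859375, -205.89999389648438]] +x [[540.2000122070312, -236.60000610351562], [541.0999755859375, -206.10000610351562]] angle of face 88.4
[324. 155.] corners -x side [[529.9000244140625, -316.6000061035156], [530.7999877929688, -286.79998779296875]] +x [[537.9000244140625, -316.8999938964844], [538.7999877929688, -287.0]] angle of face 88.4
(array([ 595.5, -224.4], dtype=float32), array([36.8, 58.7], dtype=float32), np.float32(178.4), 0.87)
(array([ 540.9, -276.8], dtype=float32), array([159.8, 184.8], dtype=float32), np.float32(178.3), 0.2)
[253. 100.] 0.62 [ 596. -223.   28.]
(array([-0.0146, -0.4975,  0.1148]), 'spin', np.float64(1.387), 'q6', np.float64(1.06), 'F', array([-0.2,  0.1,  0.1]), 'w', 55.3)
```

View pics/w7.png

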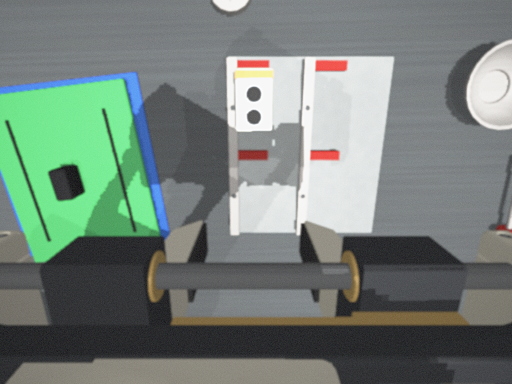

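A is home: block at (254,100) tight in the far-left corner, measured yaw 178.4°, the same as the plate. Now B.

```bash
python3 -m inch '[[-0.01,-0.3,0.04,-0.95,0.6],[-0.01,-0.3,0.04,-0.95,0.6],[-0.01,-0.3,0.04,-0.95,0.6],[-0.01,-0.3,0.04,-0.95,0.6],[-0.01,-0.3,0.04,-0.95,0.6],[-0.01,-0.3,0.04,-0.95,0.6],[-0.01,-0.3,0.04,-0.95,0.6],[-0.01,-0.3,0.04,-0.95,0.6]]' >/dev/null; python3 -c "
from h import *
print(row(515,278,110,9))"
```

```text
(array([ 0.1558, -0.1135,  0.0539]), 'spin', np.float64(-0.795), 'q6', np.float64(0.65), 'F', array([-0.2, -0.2,  0.2]), 'w', 55.0)
```

```bash
python3 -m inch '[[0.156,-0.114,0.054,-0.795,0.6],[0.156,-0.114,0.054,-0.795,0.6],[0.156,-0.114,0.054,-0.795,0.6],[0.156,-0.114,0.054,-0.795,0.6],[0.156,-0.114,0.054,-0.795,0.6],[0.156,-0.114,0.054,-0.795,0.6],[0.156,-0.114,0.054,-0.795,0.6],[0.156,-0.114,0.054,-0.795,0.6]]' ; python3 -c "
from h import *
p=capture('wrist');save(p,'w8')
for i in range(3): print(outline(p,'block1',41,i))
for r in tip_of(p,'block1')[:6]: print(np.round(r['centre']),round(r['conf'],2),np.round(ray(p,r['centre'],23)))
print(row(515,278,39,9))"
```

```text
time: 22.5
tool_pos: [517.3, 274.4, 268.7]
tcp_rot: [-3.139, 0.001, 1.721]
contact_force: [1.0, -0.0, -0.3]
grip_width: 55.0
finger_force: 0.0
(array([431.5, 342.3], dtype=float32), array([45.1, 59.3], dtype=float32), np.float32(90.3), 0.79)
(array([516. , 278.9], dtype=float32), array([36.1, 65.4], dtype=float32), np.float32(98.6), 0.7)
(array([432.8, 276.1], dtype=float32), array([45.8, 66.8], dtype=float32), np.float32(89.9), 0.61)
[251. 195.] 0.89 [515. 277.  23.]
[144.  96.] 0.81 [426. 341.  23.]
[145. 186.] 0.79 [430. 272.  23.]
(array([ 0.0054, -0.002 ,  0.0725]), 'spin', np.float64(-0.012), 'q6', np.float64(0.21), 'F', array([ 0.6, -0.5, -0.7]), 'w', 55.5)
```

View pics/w8.png

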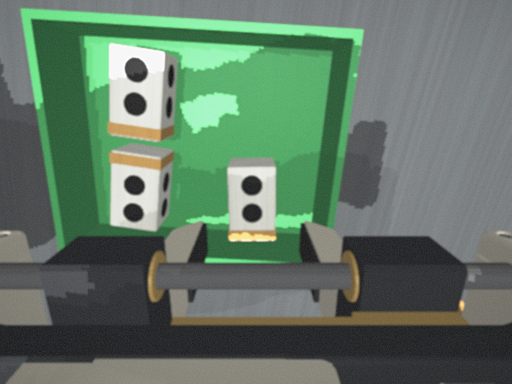

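B is between the fingers at (251,195), brass end towards -y. C at (142,90) has its brass towards -y and D at (140,187) towards +y.

```bash
python3 -m inch '[[0.004,-0.002,0.03,0,0.6],[0.004,-0.002,0.055,0,0.6],[0.004,-0.002,0.068,0,0.6],[0.004,-0.002,0.072,0,0.6],[0.004,-0.002,0.072,0,0.6],[0.004,-0.002,0.072,0,0],[0.004,-0.002,0.072,0,0],[0.004,-0.002,0.072,0,0]]';python3 -m inch '[[0,0,0,0,0],[0,0,0,0,0],[0,0,0,0,0],[0,0,0,0,0],[0,0,-0.03,0,0],[0,0,-0.07,0,0],[0,0,-0.1,0,0],[0,0,-0.1,0,0]]'; python3 -c "
from h import *
print(row(583,-310,120,88.45))"
```

```text
time: 23.42
tool_pos: [515.5, 277.0, 200.1]
tcp_rot: [3.139, -0.001, 1.717]
contact_force: [-0.5, 0.3, 0.4]
grip_width: 39.7
finger_force: 0.0
time: 24.08
tool_pos: [516.4, 277.5, 305.2]
tcp_rot: [3.13, -0.002, 1.718]
contact_force: [2.0, 1.0, -2.1]
grip_width: 35.8
finger_force: 30.0
(array([-0.591 , -0.0205,  0.0245]), 'spin', np.float64(-1.397), 'q6', np.float64(0.22), 'F', array([ 2. ,  1. , -2.1]), 'w', 35.8)
```

```bash
python3 -m inch '[[-0.31,-0.01,0,-0.75,0],[-0.31,-0.01,0,-0.75,0],[-0.31,-0.01,0,-0.75,0],[-0.31,-0.01,0,-0.75,0],[-0.31,-0.01,0,-0.75,0],[-0.31,-0.01,0,-0.75,0],[-0.31,-0.01,0,-0.75,0],[-0.31,-0.01,0,-0.75,0]]' >/dev/null; python3 -c "
from h import *
print(row(584.5,-309.5,120,88.45))"
```

```text
(array([-0.1986, -0.1952,  0.0188]), 'spin', np.float64(-0.643), 'q6', np.float64(-1.1), 'F', array([ 1.7,  0. , -2. ]), 'w', 35.7)
```

```bash
python3 -m inch '[[-0.199,-0.195,0.019,-0.643,0],[-0.199,-0.195,0.019,-0.643,0],[-0.199,-0.195,0.019,-0.643,0],[-0.199,-0.195,0.019,-0.643,0],[-0.199,-0.195,0.019,-0.643,0],[-0.199,-0.195,0.019,-0.643,0],[-0.199,-0.195,0.019,-0.643,0],[-0.199,-0.195,0.019,-0.643,0]]' >/dev/null; python3 -c "
from h import *
capture('side');capture('side');capture('side')
print(row(584.5,-309.5,48,88.45))"
```

```text
(array([-0.0008, -0.0019,  0.0713]), 'spin', np.float64(-0.005), 'q6', np.float64(-2.14), 'F', array([ 0.3,  0.4, -2.5]), 'w', 35.5)
```

```bash
python3 -m inch '[[-0.001,-0.002,0.03,-0.005,0],[-0.001,-0.002,0.05,-0.005,0],[-0.001,-0.002,0.065,-0.005,0],[-0.001,-0.002,0.071,-0.005,0],[-0.001,-0.002,0.071,-0.005,0],[-0.001,-0.002,0.071,-0.005,0],[-0.001,-0.002,0.071,-0.005,0]]';python3 -m inch '[[0,0,0.001,0,0],[0,0,0.002,0,0],[0,0,0.003,0,0],[0,0,0.003,0,0],[0,0,0.003,0,0]]'
```

```text
time: 26.15
tool_pos: [585.9, -309.4, 210.2]
tcp_rot: [-3.14, 0.002, 3.117]
contact_force: [0.5, 0.3, -2.5]
grip_width: 35.7
finger_force: 30.0
time: 26.57
tool_pos: [585.3, -309.8, 205.8]
tcp_rot: [-3.142, 0.0, 3.116]
contact_force: [0.2, 0.3, -2.9]
grip_width: 35.7
finger_force: 30.0
```

```bash
python3 -m inch '[[0,0.002,0.001,0,0],[0,0.004,0.001,0,0],[0,0.005,0.001,0,0],[0,0.005,0.001,0,0]]';python3 -m inch '[[0,0.001,0,0,0],[0,0.002,0,0,0],[0,0.002,0,0,0]]'
```

```text
time: 26.9
tool_pos: [585.6, -304.6, 204.9]
tcp_rot: [-3.141, 0.0, 3.116]
contact_force: [-0.2, 0.1, -0.4]
grip_width: 35.9
finger_force: 30.0
time: 27.15
tool_pos: [585.4, -303.9, 205.0]
tcp_rot: [-3.139, 0.001, 3.115]
contact_force: [-0.1, -6.6, -2.9]
grip_width: 35.8
finger_force: 30.0
```

```bash
python3 -m inch '[[-0.002,0,0,0,0],[-0.004,0,0,0,0],[-0.006,0,0,0,0],[-0.007,0,0,0,0],[-0.007,0,0,0,0]]';python3 -m inch '[[-0.001,0,0,0,0],[-0.002,0,0,0,0],[-0.002,0,0,0,0]]'
```

```text
time: 27.57
tool_pos: [591.3, -304.3, 205.0]
tcp_rot: [-3.14, -0.003, 3.115]
contact_force: [-7.6, -5.4, 3.3]
grip_width: 35.6
finger_force: 30.0
time: 27.82
tool_pos: [592.1, -304.4, 205.1]
tcp_rot: [-3.141, -0.007, 3.115]
contact_force: [-15.4, -5.4, 7.6]
grip_width: 35.6
finger_force: 30.0
```

Contact on both faces. Release, rise and verify.

```bash
python3 -m inch '[[0,0,0.001,0,0],[0,0,0.001,0,0],[0.001,0,0.001,0,0.6],[0.001,0,0.001,0,0.6],[0.001,0,0.001,0,0.6],[0.001,0,0.001,0,0.6],[0.001,0,-0.03,0,0.6],[0.001,0,-0.06,0,0.6]]'; python3 -m inch '[[0,0,-0.14,0,0.6],[0,0,-0.14,0,0.6],[0,0,-0.14,0,0.6],[0,0,-0.14,0,0.6],[0,0,-0.14,0,0.6]]'; python3 - <<'E'
from h import *
p=capture('wrist')
for i in range(2): print(outline(p,'block1',46,i))
for r in tip_of(p,'block1')[:3]: print(np.round(r['centre']),round(r['conf'],2),np.round(ray(p,r['centre'],28)))
for n in ('scene','side'):
  q=capture(n);print('lid',[(np.round(ray(q,r['centre'],9)),round(r['conf'],2)) for r in tip_of(q,'lid')])
  for r in tip_of(q,'block1')[:4]: print(np.round(ray(q,r['centre'],28)))
print(row(430,272.5,90,0))
E
```

```text
time: 28.48
tool_pos: [593.3, -302.3, 263.2]
tcp_rot: [3.139, -0.004, 3.116]
contact_force: [0.8, -0.7, 1.5]
grip_width: 55.2
finger_force: 0.0
time: 28.9
tool_pos: [594.1, -302.8, 410.9]
tcp_rot: [-3.136, 0.009, 3.117]
contact_force: [0.4, 0.9, -0.5]
grip_width: 55.0
finger_force: 0.0
(array([515.9, -60.4], dtype=float32), array([109.1, 187.6], dtype=float32), np.float32(6.1), 0.75)
(array([ 591. , -303.5], dtype=float32), array([36.9, 63.5], dtype=float32), np.float32(177.7), 0.67)
[250. 161.] 0.67 [ 595. -310.   28.]
[315. 160.] 0.63 [ 596. -228.   28.]
lid [(array([507.,   3.,   9.]), 0.9)]
[428. 329.  28.]
[ 600. -304.   28.]
[ 592. -223.   28.]
[429. 267.  28.]
lid [(array([511., -11.,   9.]), 0.67)]
[ 596. -305.   28.]
[419. 350.  28.]
[ 594. -210.   28.]
(array([0.1782, 0.571 , 0.1555]), 'spin', np.float64(1.545), 'q6', np.float64(-2.13), 'F', array([-0.4,  0.2, -0.4]), 'w', 55.2)
```

```bash
python3 -m inch '[[0.09,0.3,0.06,0.8,0.52],[0.09,0.3,0.06,0.8,0.52],[0.09,0.3,0.06,0.8,0.52],[0.09,0.3,0.06,0.8,0.52],[0.09,0.3,0.06,0.8,0.52],[0.09,0.3,0.06,0.8,0.52],[0.09,0.3,0.06,0.8,0.52],[0.09,0.3,0.06,0.8,0.52]]' >/dev/null; python3 -c "
from h import *
print(row(429,272.5,100,0))"
```

```text
(array([0.2538, 0.1235, 0.0855]), 'spin', np.float64(0.743), 'q6', np.float64(-0.89), 'F', array([0.2, 0.5, 0.3]), 'w', 47.8)
```

```bash
python3 -m inch '[[0.254,0.123,0.085,0.743,0.52],[0.254,0.123,0.085,0.743,0.52],[0.254,0.123,0.085,0.743,0.52],[0.254,0.123,0.085,0.743,0.52],[0.254,0.123,0.085,0.743,0.52],[0.254,0.123,0.085,0.743,0.52],[0.254,0.123,0.085,0.743,0.52],[0.254,0.123,0.085,0.743,0.52]]' ; python3 -c "
from h import *
p=capture('wrist');save(p,'w9')
for i in range(2): print(outline(p,'block1',41,i))
for r in tip_of(p,'block1')[:6]: print(np.round(r['centre']),round(r['conf'],2),np.round(ray(p,r['centre'],23)))
print(row(429,272.5,39,0))"
```

```text
time: 30.73
tool_pos: [428.1, 271.8, 258.8]
tcp_rot: [-3.141, -0.0, 1.57]
contact_force: [-0.4, -0.2, 0.3]
grip_width: 47.7
finger_force: 0.0
(array([426.7, 342. ], dtype=float32), array([36.8, 59.6], dtype=float32), np.float32(90.3), 0.95)
(array([427.8, 275.9], dtype=float32), array([37. , 66.9], dtype=float32), np.float32(89.9), 0.79)
[253. 204.] 0.84 [429. 272.  23.]
(array([ 0.0027, -0.0002,  0.0615]), 'spin', np.float64(0.004), 'q6', np.float64(0.41), 'F', array([ 0.4, -0.9,  0.7]), 'w', 47.7)
```

View pics/w9.png

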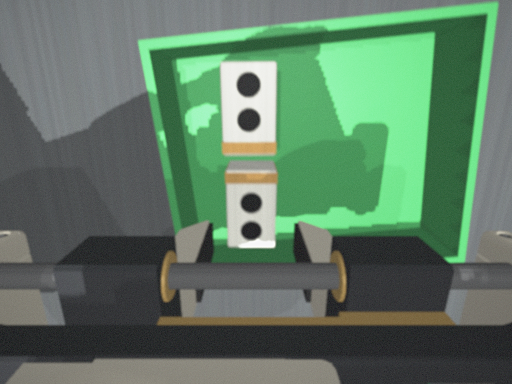

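D is at (252,204) between the fingers, brass towards +y, and C is at (249,108).

```bash
python3 -m inch '[[0.002,0,0.03,0,0.52],[0.002,0,0.05,0,0.52],[0.002,0,0.06,0,0.52],[0.002,0,0.061,0,0.52],[0.002,0,0.061,0,0],[0.002,0,0.061,0,0],[0.002,0,0.061,0,0],[0.002,0,0.061,0,0]]';python3 -m inch '[[0,0,0,0,0],[0,0,0,0,0],[0,0,0,0,0],[0,0,-0.03,0,0],[0,0,-0.07,0,0],[0,0,-0.1,0,0],[0,0,-0.1,0,0]]'; python3 -c "
from h import *
print(row(495,-226,120,-91.55))"
```

```text
time: 31.6
tool_pos: [429.9, 271.2, 199.7]
tcp_rot: [3.14, -0.0, 1.573]
contact_force: [-0.6, -1.4, 2.4]
grip_width: 35.9
finger_force: 30.0
time: 32.18
tool_pos: [430.8, 272.2, 304.6]
tcp_rot: [3.131, -0.005, 1.573]
contact_force: [2.2, 0.4, -2.2]
grip_width: 36.0
finger_force: 30.0
(array([-0.4984,  0.0628,  0.0239]), 'spin', np.float64(-1.542), 'q6', np.float64(0.41), 'F', array([ 2.2,  0.4, -2.2]), 'w', 36.0)
```

```bash
python3 -m inch '[[-0.28,0.045,0,0.85,0],[-0.28,0.045,0,0.85,0],[-0.28,0.045,0,0.85,0],[-0.28,0.045,0,0.85,0],[-0.28,0.045,0,0.85,0],[-0.28,0.045,0,0.85,0],[-0.28,0.045,0,0.85,0],[-0.28,0.045,0,0.85,0]]' >/dev/null; python3 -c "
from h import *
print(row(494.5,-226,120,-91.55))"
```

```text
(array([-0.1248,  0.1728,  0.0198]), 'spin', np.float64(0.74), 'q6', np.float64(0.67), 'F', array([ 2.1, -0.1, -2.6]), 'w', 35.7)
```

```bash
python3 -m inch '[[-0.125,0.173,0.02,0.74,0],[-0.125,0.173,0.02,0.74,0],[-0.125,0.173,0.02,0.74,0],[-0.125,0.173,0.02,0.74,0],[-0.125,0.173,0.02,0.74,0],[-0.125,0.173,0.02,0.74,0],[-0.125,0.173,0.02,0.74,0],[-0.125,0.173,0.02,0.74,0]]' >/dev/null; python3 -c "
from h import *
capture('side');capture('side');capture('side')
print(row(494.5,-226,48,-91.55))"
```

```text
(array([-0.0011,  0.0066,  0.0716]), 'spin', np.float64(0.014), 'q6', np.float64(1.03), 'F', array([ 0.4,  0.3, -2. ]), 'w', 35.9)
```

```bash
python3 -m inch '[[-0.001,0.007,0.03,0.014,0],[-0.001,0.007,0.05,0.014,0],[-0.001,0.007,0.065,0.014,0],[-0.001,0.007,0.071,0.014,0],[-0.001,0.007,0.071,0.014,0],[-0.001,0.007,0.071,0.014,0],[-0.001,0.007,0.071,0.014,0]]';python3 -m inch '[[0,0,0.001,0,0],[0,0,0.002,0,0],[0,0,0.003,0,0],[0,0,0.003,0,0],[0,0,0.003,0,0]]'
```

```text
time: 34.25
tool_pos: [495.2, -227.8, 208.9]
tcp_rot: [3.14, -0.002, -0.03]
contact_force: [-0.1, 0.7, -2.0]
grip_width: 35.7
finger_force: 30.0
time: 34.67
tool_pos: [494.6, -228.1, 204.8]
tcp_rot: [3.142, -0.0, -0.031]
contact_force: [0.1, 0.3, -3.4]
grip_width: 35.8
finger_force: 30.0
```

```bash
python3 -m inch '[[0,-0.002,0,-0.004,0],[0,-0.004,0,-0.004,0],[0,-0.006,0,-0.004,0],[0,-0.006,0,-0.004,0],[0,-0.006,0,-0.004,0]]';python3 -m inch '[[0,-0.001,0,0,0],[0,-0.002,0,0,0],[0,-0.002,0,0,0]]'
```

```text
time: 35.08
tool_pos: [494.8, -221.8, 204.8]
tcp_rot: [-3.142, -0.0, -0.027]
contact_force: [-0.8, 0.5, -1.7]
grip_width: 35.6
finger_force: 30.0
time: 35.33
tool_pos: [494.9, -220.4, 204.8]
tcp_rot: [3.14, -0.0, -0.027]
contact_force: [-0.7, -3.9, -2.1]
grip_width: 35.7
finger_force: 30.0
```

```bash
python3 -m inch '[[0.002,-0.001,0,0,0],[0.004,-0.001,0,0,0],[0.006,-0.001,0,0,0],[0.007,-0.001,0,0,0],[0.007,-0.001,0,0,0]]';python3 -m inch '[[0.001,0,0,0,0],[0.002,0,0,0,0],[0.002,0,0,0,0]]'
```

```text
time: 35.75
tool_pos: [499.4, -220.5, 204.9]
tcp_rot: [3.141, 0.007, -0.027]
contact_force: [-17.5, -10.4, 8.3]
grip_width: 35.7
finger_force: 30.0
time: 36.0
tool_pos: [500.2, -220.6, 205.0]
tcp_rot: [3.141, 0.011, -0.026]
contact_force: [-25.5, -11.2, 14.0]
grip_width: 35.8
finger_force: 30.0
```

```bash
python3 -m inch '[[-0.001,0.001,0.001,0,0],[-0.002,0.001,0.001,0,0],[-0.002,0.001,0.001,0,0.6],[-0.002,0.001,0.001,0,0.6],[-0.002,0.001,0.001,0,0.6],[-0.002,0.001,0.001,0,0.6],[-0.002,0.001,-0.03,0,0.6],[-0.002,0.001,-0.06,0,0.6]]'; python3 -m inch '[[0,0,-0.14,0,0.6],[0,0,-0.14,0,0.6],[0,0,-0.14,0,0.6],[0,0,-0.14,0,0.6],[0,0,-0.14,0,0.6]]'; python3 - <<'E'
from h import *
p=capture('wrist');save(p,'w10')
for i in range(3): print(outline(p,'block1',46,i))
for r in tip_of(p,'block1')[:3]: print(np.round(r['centre']),round(r['conf'],2),np.round(ray(p,r['centre'],28)))
print(row(427,341,100,0))
E
```

```text
time: 36.67
tool_pos: [501.6, -219.7, 263.8]
tcp_rot: [-3.139, 0.004, -0.027]
contact_force: [1.2, -1.1, 0.7]
grip_width: 55.3
finger_force: 0.0
time: 37.08
tool_pos: [502.6, -220.2, 409.7]
tcp_rot: [3.137, -0.009, -0.027]
contact_force: [0.2, -0.0, -0.1]
grip_width: 55.1
finger_force: 0.0
(array([ 501.9, -222. ], dtype=float32), array([36.6, 62. ], dtype=float32), np.float32(178.4), 0.97)
(array([ 593.1, -303.1], dtype=float32), array([41.9, 60.7], dtype=float32), np.float32(177.6), 0.78)
(array([ 595.5, -225. ], dtype=float32), array([36.5, 59.6], dtype=float32), np.float32(177.6), 0.6)
[318.  86.] 0.87 [ 598. -300.   28.]
[252.  89.] 0.68 [ 596. -223.   28.]
(array([-0.0894, -0.5585,  0.1451]), 'spin', np.float64(1.544), 'q6', np.float64(1.04), 'F', array([-0.3,  0.3, -0. ]), 'w', 55.2)
```

View pics/w10.png

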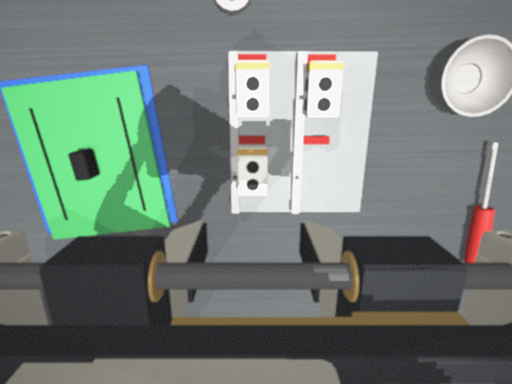

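Three blocks sit flush at (252,85), (323,88) and (252,172), each with its brass end at the stop. Now C.

```bash
python3 -m inch '[[-0.045,-0.29,0.05,-0.82,0.52],[-0.045,-0.29,0.05,-0.82,0.52],[-0.045,-0.29,0.05,-0.82,0.52],[-0.045,-0.29,0.05,-0.82,0.52],[-0.045,-0.29,0.05,-0.82,0.52],[-0.045,-0.29,0.05,-0.82,0.52],[-0.045,-0.29,0.05,-0.82,0.52],[-0.045,-0.29,0.05,-0.82,0.52]]' >/dev/null; python3 -c "
from h import *
print(row(426.5,341.5,100,0.3))"
```

```text
(array([ 0.1658, -0.2106,  0.094 ]), 'spin', np.float64(-0.775), 'q6', np.float64(0.77), 'F', array([-0.4,  0.4, -0.6]), 'w', 47.6)
```

```bash
python3 -m inch '[[0.166,-0.21,0.09,-0.775,0.52],[0.166,-0.21,0.09,-0.775,0.52],[0.166,-0.21,0.09,-0.775,0.52],[0.166,-0.21,0.09,-0.775,0.52],[0.166,-0.21,0.09,-0.775,0.52],[0.166,-0.21,0.09,-0.775,0.52],[0.166,-0.21,0.09,-0.775,0.52],[0.166,-0.21,0.09,-0.775,0.52]]' ; python3 -c "
from h import *
p=capture('wrist')
print(outline(p,'block1',41,0))
for r in tip_of(p,'block1')[:6]: print(np.round(r['centre']),round(r['conf'],2),np.round(ray(p,r['centre'],23)))
for r in tip_of(p,'block1_end')[:2]: print(np.round(r['centre']),round(r['conf'],2),np.round(ray(p,r['centre'],23)))
print(row(427,341,39,0.3))"
```

```text
time: 38.67
tool_pos: [430.1, 340.4, 261.2]
tcp_rot: [-3.137, 0.001, 1.573]
contact_force: [-0.5, -0.1, -0.0]
grip_width: 47.8
finger_force: 0.0
(array([426.5, 345.7], dtype=float32), array([36.9, 65.7], dtype=float32), np.float32(90.2), 0.75)
[247. 204.] 0.73 [425. 338.  23.]
(array([ 0.0054, -0.0049,  0.0662]), 'spin', np.float64(-0.01), 'q6', np.float64(0.53), 'F', array([ 0.4, -0.5,  0.5]), 'w', 47.6)
```

```bash
python3 -m inch '[[0.004,-0.005,0.03,-0.01,0.52],[0.004,-0.005,0.05,-0.01,0.52],[0.004,-0.005,0.063,-0.01,0.52],[0.004,-0.005,0.066,-0.01,0.52],[0.004,-0.005,0.066,-0.01,0.52],[0.004,-0.005,0.066,-0.01,0],[0.004,-0.005,0.066,-0.01,0],[0.004,-0.005,0.066,-0.01,0]]';python3 -m inch '[[0,0,0,0,0],[0,0,0,0,0],[0,0,0,0,0],[0,0,-0.03,0,0],[0,0,-0.07,0,0],[0,0,-0.1,0,0],[0,0,-0.1,0,0]]'; python3 -c "
from h import *
print(row(491.5,-307,120,88.45))"
```

```text
time: 39.53
tool_pos: [427.1, 340.4, 199.9]
tcp_rot: [3.14, -0.001, 1.577]
contact_force: [-0.6, -2.3, 3.1]
grip_width: 35.6
finger_force: 30.0
time: 40.12
tool_pos: [428.0, 341.5, 305.1]
tcp_rot: [3.131, -0.006, 1.578]
contact_force: [2.4, -0.0, -1.4]
grip_width: 35.4
finger_force: 30.0
(array([-0.6491,  0.0586,  0.0228]), 'spin', np.float64(-1.537), 'q6', np.float64(0.53), 'F', array([ 2.4, -0. , -1.4]), 'w', 35.4)
```

```bash
python3 -m inch '[[-0.32,0.055,0,-0.85,0],[-0.32,0.055,0,-0.85,0],[-0.32,0.055,0,-0.85,0],[-0.32,0.055,0,-0.85,0],[-0.32,0.055,0,-0.85,0],[-0.32,0.055,0,-0.85,0],[-0.32,0.055,0,-0.85,0],[-0.32,0.055,0,-0.85,0]]' >/dev/null; python3 -c "
from h import *
print(row(491.5,-307,120,88.45))"
```

```text
(array([-0.2379, -0.2595,  0.0191]), 'spin', np.float64(-0.68), 'q6', np.float64(-0.93), 'F', array([ 1. ,  0.4, -2.8]), 'w', 35.6)
```

```bash
python3 -m inch '[[-0.238,-0.26,0.015,-0.68,0],[-0.238,-0.26,0.015,-0.68,0],[-0.238,-0.26,0.015,-0.68,0],[-0.238,-0.26,0.015,-0.68,0],[-0.238,-0.26,0.015,-0.68,0],[-0.238,-0.26,0.015,-0.68,0],[-0.238,-0.26,0.015,-0.68,0],[-0.238,-0.26,0.015,-0.68,0]]' >/dev/null; python3 -c "
from h import *
capture('side');capture('side');capture('side')
print(row(491.5,-306,48,88.45))"
```

```text
(array([-0.0054, -0.0437,  0.0777]), 'spin', np.float64(-0.011), 'q6', np.float64(-2.16), 'F', array([-0.3,  0.7, -3.1]), 'w', 35.7)
```

```bash
python3 -m inch '[[-0.005,-0.044,0.01,-0.011,0],[-0.005,-0.044,0.03,-0.011,0],[-0.005,-0.044,0.05,-0.011,0],[-0.005,-0.044,0.068,-0.011,0],[-0.005,-0.044,0.075,-0.011,0],[-0.005,-0.044,0.075,-0.011,0],[-0.005,-0.044,0.075,-0.011,0]]';python3 -m inch '[[0,0,0.001,0,0],[0,0,0.002,0,0],[0,0,0.003,0,0],[0,0,0.003,0,0],[0,0,0.003,0,0]]'
```

```text
time: 42.18
tool_pos: [492.1, -302.7, 210.9]
tcp_rot: [3.141, -0.0, 3.12]
contact_force: [-0.4, -0.1, -2.0]
grip_width: 36.1
finger_force: 30.0
time: 42.6
tool_pos: [491.9, -303.5, 208.1]
tcp_rot: [-3.141, 0.0, 3.119]
contact_force: [-0.3, 0.2, -2.9]
grip_width: 35.9
finger_force: 30.0
```

```bash
python3 -m inch '[[0,0,0.002,0.004,0],[0,0,0.003,0.004,0],[0,0,0.003,0.004,0]]';python3 -m inch '[[0,0.001,0,0,0],[0,0.002,0,0,0],[0,0.004,0,0,0],[0,0.004,0,0,0]]'
```

```text
time: 42.85
tool_pos: [491.9, -303.5, 204.9]
tcp_rot: [-3.141, 0.0, 3.115]
contact_force: [-0.6, 0.6, -0.3]
grip_width: 35.8
finger_force: 30.0
time: 43.18
tool_pos: [491.9, -300.8, 205.0]
tcp_rot: [-3.138, 0.001, 3.115]
contact_force: [-2.1, -7.5, -3.1]
grip_width: 35.7
finger_force: 30.0
```

```bash
python3 -m inch '[[-0.002,0.0005,0,0,0],[-0.004,0.0005,0,0,0],[-0.006,0.0005,0,0,0],[-0.006,0.0005,0,0,0],[-0.006,0.0005,0,0,0]]';python3 -m inch '[[-0.001,0,0,0,0],[-0.002,0,0,0,0],[-0.002,0,0,0,0]]'
```

```text
time: 43.6
tool_pos: [497.5, -300.9, 205.0]
tcp_rot: [-3.138, 0.0, 3.115]
contact_force: [-4.4, -9.5, -1.8]
grip_width: 35.9
finger_force: 30.0
time: 43.85
tool_pos: [499.3, -301.0, 205.0]
tcp_rot: [-3.138, -0.001, 3.115]
contact_force: [-5.2, -9.5, 0.2]
grip_width: 35.9
finger_force: 30.0
```

```bash
python3 -m inch '[[-0.001,0,0,0,0],[-0.002,0,0,0,0],[-0.003,0,0,0,0],[-0.003,0,0,0,0]]'
```

```text
time: 44.18
tool_pos: [500.8, -301.2, 205.1]
tcp_rot: [-3.139, -0.005, 3.115]
contact_force: [-15.8, -10.6, 5.3]
grip_width: 36.0
finger_force: 30.0
```

```bash
python3 -m inch '[[0,0,0.001,0,0],[0.001,-0.001,0.001,0,0],[0.001,-0.001,0.001,0,0.6],[0.001,-0.001,0.001,0,0.6],[0.001,-0.001,0.001,0,0.6],[0.001,-0.001,0.001,0,0.6],[0.001,-0.001,-0.03,0,0.6],[0.001,-0.001,-0.06,0,0.6]]'; python3 -m inch '[[0,0.06,-0.14,0,0.6],[0,0.06,-0.14,0,0.6],[0,0.06,-0.14,0,0.6],[0,0.06,-0.14,0,0.6],[0,0.06,-0.14,0,0.6]]'; python3 - <<'E'
from h import *
p=capture('wrist');s=capture('scene');d=capture('side');save(s,'s11')
for q in (p,s,d):
  for i in range(min(4,len(trace(q,'block1')))): print('blk',outline(q,'block1',46,i))
  print('lid',outline(q,'lid',15),[(np.round(ray(q,r['centre'],9)),round(r['conf'],2)) for r in tip_of(q,'lid')],[(np.round(ray(q,r['centre'],33))) for r in tip_of(q,'lid_knob')])
cv2.imwrite('pics/m11.png',cv2.cvtColor(np.hstack([cv2.resize(p['color'],(400,300)),s['color'][200:350,100:300].repeat(2,0).repeat(2,1)]),cv2.COLOR_RGB2BGR))
print(row(512,-10,100,94.9))
E
```

```text
time: 44.85
tool_pos: [501.7, -299.6, 263.6]
tcp_rot: [3.138, -0.004, 3.115]
contact_force: [1.6, -0.8, 0.4]
grip_width: 54.9
finger_force: 0.0
time: 45.27
tool_pos: [504.4, -238.4, 411.1]
tcp_rot: [-3.137, 0.01, 3.117]
contact_force: [0.6, 0.4, 0.6]
grip_width: 55.0
finger_force: 0.0
blk (array([ 498.6, -220.4], dtype=float32), array([35.6, 63.2], dtype=float32), np.float32(178.7), 0.9)
blk (array([ 496.7, -299.6], dtype=float32), array([41.2, 63.3], dtype=float32), np.float32(178.7), 0.77)
blk (array([ 589.1, -223.6], dtype=float32), array([35.9, 70.7], dtype=float32), np.float32(178.6), 0.77)
blk (array([ 585.9, -302. ], dtype=float32), array([39.2, 70.6], dtype=float32), np.float32(178.8), 0.74)
lid (array([512. , -10.9], dtype=float32), array([167.1, 205. ], dtype=float32), np.float32(5.2), 0.67) [(array([511., -14.,   9.]), 0.92)] [array([512., -12.,  33.])]
blk (array([ 598.1, -309.2], dtype=float32), array([44.9, 72.5], dtype=float32), np.float32(0.3), 0.93)
blk (array([ 600.8, -226.2], dtype=float32), array([50.1, 71.3], dtype=float32), np.float32(179.3), 0.8)
blk (array([ 5
[... 488 characters left out ...]
.8, -290.3], dtype=float32), array([61.4, 68.7], dtype=float32), np.float32(179.5), 0.69)
blk (array([ 495.4, -211.7], dtype=float32), array([53.1, 62. ], dtype=float32), np.float32(178.5), 0.66)
blk (array([ 587.9, -293.8], dtype=float32), array([66.5, 76.9], dtype=float32), np.float32(177.7), 0.52)
lid (array([511. , -10.2], dtype=float32), array([170.6, 205.8], dtype=float32), np.float32(5.7), 0.83) [(array([513., -13.,   9.]), 0.93), (array([ 539., -328.,    9.]), 0.68)] [array([515.,  -9.,  33.]), array([ 676., -156.,   33.]), array([ 589., -219.,   33.])]
(array([-0.0023,  0.2304,  0.1458]), 'spin', np.float64(-0.112), 'q6', np.float64(-2.13), 'F', array([ 0.6, -0.4,  0.6]), 'w', 55.4)
```

View pics/m11.png

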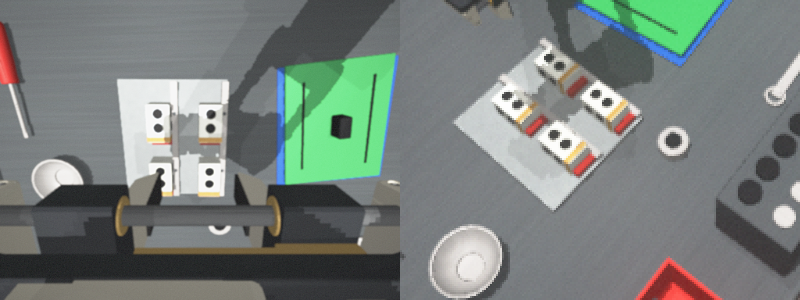

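All four blocks are home (wrist view left: blocks at (158,122), (210,122), (158,180), (210,180)). The lid is undisturbed on the mat, with the knob at (341,127). Now the lid.

```bash
python3 -m inch '[[-0.004,0.229,0.1,-0.112,0.6],[-0.004,0.229,0.1,-0.112,0.6],[-0.004,0.229,0.1,-0.112,0.6],[-0.004,0.229,0.1,-0.112,0.6],[-0.004,0.229,0.1,-0.112,0.6],[-0.004,0.229,0.1,-0.112,0.6],[-0.004,0.229,0.1,-0.112,0.6],[-0.004,0.229,0.1,-0.112,0.6]]'; python3 -c "
from h import *
p=capture('wrist');capture('side')
print([(np.round(r['centre']),round(r['conf'],2),np.round(ray(p,r['centre'],33))) for r in tip_of(p,'lid_knob')]);print(outline(p,'lid',15))
print(row(512,-10.5,37,94.9))"
```

```text
time: 47.28
tool_pos: [513.4, -9.6, 304.0]
tcp_rot: [3.141, -0.002, -3.052]
contact_force: [0.6, -0.4, -0.0]
grip_width: 54.9
finger_force: 0.0
[(array([ 27., 249.]), 0.65, array([ 592., -221.,   33.])), (array([254., 187.]), 0.61, array([511., -10.,  33.]))]
(array([503.8, -10.7], dtype=float32), array([168.1, 188.9], dtype=float32), np.float32(5.1), 0.92)
(array([0.002 , 0.0025, 0.1094]), 'spin', np.float64(-0.002), 'q6', np.float64(-1.83), 'F', array([ 0.2, -0. ,  0.6]), 'w', 55.3)
```

```bash
python3 -m inch '[[0.002,0.002,0.04,0,0.6],[0.002,0.002,0.07,0,0.6],[0.002,0.002,0.095,0,0.6],[0.002,0.002,0.109,0,0.6],[0.002,0.002,0.109,0,0.6],[0.002,0.002,0.109,0,0],[0.002,0.002,0.109,0,0],[0.002,0.002,0.109,0,0]]';python3 -m inch '[[0,0,0,0,0],[0,0,0,0,0],[0,0,0,0,0],[0,0,0,0,0],[0,0,0,0,0],[0,0,0,0,0]]'; python3 -m inch '[[0,0,-0.03,0,0],[0,0,-0.07,0,0],[0,0,-0.11,0,0],[0,0,-0.13,0,0],[0,0,-0.13,0,0]]'; python3 -c "
from h import *
p=capture('scene');save(p,'s12')
for r in tip_of(p,'parts_box'): print(np.round(r['centre']),round(r['conf'],2),np.round(ray(p,r['centre'],0)))
print('box',outline(p,'parts_box',55))
p=capture('side')
for r in tip_of(p,'parts_box'): print(np.round(r['centre']),round(r['conf'],2),np.round(ray(p,r['centre'],0)))
print('box',outline(p,'parts_box',55))
print(row(473.5,312,150,94.9))"
```

```text
time: 48.15
tool_pos: [511.8, -10.5, 196.3]
tcp_rot: [-3.141, 0.001, -3.058]
contact_force: [-0.6, -0.5, -0.1]
grip_width: 39.8
finger_force: 0.0
time: 48.65
tool_pos: [511.6, -9.7, 196.0]
tcp_rot: [-3.141, 0.001, -3.056]
contact_force: [-0.9, -0.7, 2.9]
grip_width: 19.8
finger_force: 30.0
time: 49.07
tool_pos: [512.5, -9.6, 330.3]
tcp_rot: [-3.14, 0.009, -3.056]
contact_force: [0.1, -0.4, -1.2]
grip_width: 20.0
finger_force: 30.0
[272. 136.] 0.62 [462. 310.   0.]
box (array([484.2, 286.8], dtype=float32), array([216.3, 223.5], dtype=float32), np.float32(6.1), 0.71)
[254. 299.] 0.97 [467. 304.   0.]
box (array([467.3, 321.8], dtype=float32), array([193.3, 214.6], dtype=float32), np.float32(5.9), 0.87)
(array([0.01  , 0.3236, 0.0152]), 'spin', np.float64(-0.0), 'q6', np.float64(-1.82), 'F', array([-0.3, -0.1, -2.9]), 'w', 19.9)
```

```bash
python3 - <<'E'
from h import *
from scipy.optimize import minimize
for n in ('scene','side'):
    p=capture(n);r=trace(p,'parts_box')
    for t in r:
        m=t['pixels'];v,u=np.nonzero(m)
        if abs(np.linalg.norm(ray(p,[u.mean(),v.mean()],30)[:2]-[473,312]))>60: continue
        def f(q):
            c,s=np.cos(q[2]/50),np.sin(q[2]/50)
            P=[proj(p,[q[0]+c*a-s*b,q[1]+s*a+c*b,z]) for a in(-101,101) for b in(-82,82) for z in(0,55)]
            h=cv2.convexHull((np.array(P)*16*4).astype(np.int32))
            w=np.zeros((384*4,512*4),np.uint8);cv2.fillConvexPoly(w,h,255,shift=4)
            w=cv2.resize(w,(512,384),interpolation=cv2.INTER_AREA)/255.
            return np.abs(w-m).sum()/m.sum()
        b=min((minimize(f,[473+i,312+j,.085*50],method='Nelder-Mead',options=dict(initial_simplex=np.array([473+i,312+j,4.3])+np.array([[0,0,0],[8,0,0],[0,8,0],[0,0,3]]))) for i in(-5,5) for j in(-5,5)),key=lambda b:b.fun)
        print(n,t['conf'],b.x[:2].round(1),np.degrees(b.x[2]/50).round(2),round(b.fun,3))
E
```

```text
scene 0.61 [474.4 310.1] 5.46 0.107
side 0.95 [470.8 309.2] 5.88 0.029
```

View pics/s12.png

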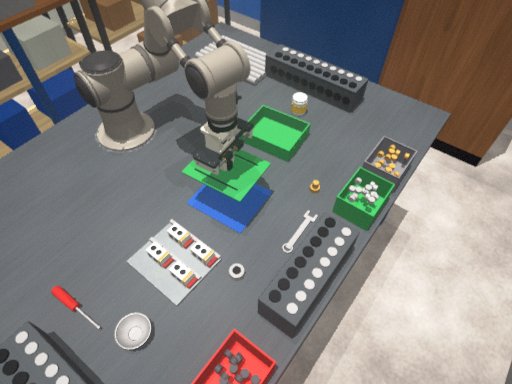

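The lid is held over the mat at (228,175) and the empty box sits at (277,132). The fits agree on a box centre of about (473,311), so carry the lid over.

```bash
python3 -m inch '[[0.01,0.324,0,0,0],[0.01,0.324,0,0,0],[0.01,0.324,0,0,0],[0.01,0.324,0,0,0],[0.01,0.324,0,0,0],[0.01,0.324,0,0,0],[0.01,0.324,0,0,0],[0.01,0.324,0,0,0]]'; python3 -m inch '[[0,0,0,0,0],[0,0,0,0,0],[0,0,0,0,0]]'; python3 -c "
from h import *
print(row(473,312,100,94.9))"
```

```text
time: 50.23
tool_pos: [473.0, 315.2, 325.4]
tcp_rot: [3.141, -0.0, -3.055]
contact_force: [0.9, -0.4, -0.9]
grip_width: 19.8
finger_force: 30.0
time: 50.48
tool_pos: [473.9, 312.1, 325.2]
tcp_rot: [-3.141, -0.001, -3.056]
contact_force: [0.1, -0.0, -1.9]
grip_width: 19.9
finger_force: 30.0
(array([0.0008, 0.    , 0.0662]), 'spin', np.float64(0.0), 'q6', np.float64(-1.21), 'F', array([ 0.1, -0. , -1.9]), 'w', 19.9)
```

```bash
python3 -m inch '[[0.001,0,0.025,0,0],[0.001,0,0.045,0,0],[0.001,0,0.06,0,0],[0.001,0,0.07,0,0],[0.001,0,0.07,0,0],[0.001,0,0.07,0,0]]'; python3 -m inch '[[0,0,0.003,0,0],[0,0,0.006,0,0],[0,0,0.008,0,0],[0,0,0.008,0,0]]'
```

```text
time: 50.98
tool_pos: [473.4, 311.4, 255.8]
tcp_rot: [-3.141, -0.0, -3.058]
contact_force: [0.1, -0.2, -2.2]
grip_width: 19.5
finger_force: 30.0
time: 51.32
tool_pos: [473.0, 312.2, 247.7]
tcp_rot: [-3.142, 0.0, -3.056]
contact_force: [0.0, 0.8, -2.0]
grip_width: 20.0
finger_force: 30.0
```

```bash
python3 -m inch '[[0,0,0.002,0,0],[0,0,0.004,0,0],[0,0,0.0045,0,0],[0,0,0.0045,0,0]]'; python3 -m inch '[[0,0,0.001,0,0],[0,0,0.0015,0,0],[0,0,0.0015,0,0]]'
```

```text
time: 51.65
tool_pos: [472.9, 312.2, 243.0]
tcp_rot: [-3.141, -0.0, -3.056]
contact_force: [-0.2, 0.1, -2.7]
grip_width: 20.2
finger_force: 30.0
time: 51.9
tool_pos: [473.0, 312.3, 242.0]
tcp_rot: [3.142, 0.0, -3.056]
contact_force: [-1.1, -0.3, 1.1]
grip_width: 19.9
finger_force: 30.0
```

Seated at 242 mm, the same height as at the start. Release, rise and check.

```bash
python3 -m inch '[[0,0,0,0,0.6],[0,0,0,0,0.6],[0,0,0,0,0.6],[0,0,0,0,0.6],[0,0,0,0,0.6],[0,0,-0.03,0,0.6],[0,0,-0.07,0,0.6],[0,0,-0.1,0,0.6]]'; python3 -m inch '[[0,-0.15,-0.08,0,0.6],[0,-0.15,-0.08,0,0.6],[0,-0.15,-0.08,0,0.6],[0,-0.15,-0.08,0,0.6],[0,-0.15,-0.08,0,0.6],[0,-0.15,-0.08,0,0.6]]'; python3 - <<'E'
from h import *
s=capture('scene');d=capture('side')
for q in (s,d):
  print('lid',outline(q,'lid',61),[(np.round(ray(q,r['centre'],55)),round(r['conf'],2)) for r in tip_of(q,'lid')],[(np.round(ray(q,r['centre'],79))) for r in tip_of(q,'lid_knob')])
  for i in range(min(4,len(trace(q,'block1')))): print('blk',outline(q,'block1',46,i))
a=[s['color'][90:290,100:340],d['color'][140:340,140:380]]
cv2.imwrite('pics/m13.png',cv2.resize(cv2.cvtColor(np.hstack(a),cv2.COLOR_RGB2BGR),(800,333),interpolation=cv2.INTER_CUBIC))
E
```

```text
time: 52.57
tool_pos: [473.0, 312.3, 343.7]
tcp_rot: [3.141, 0.001, -3.056]
contact_force: [0.3, -0.0, 0.9]
grip_width: 55.2
finger_force: 0.0
time: 53.07
tool_pos: [486.1, 161.0, 423.2]
tcp_rot: [3.141, 0.003, -3.06]
contact_force: [0.1, 0.3, -0.4]
grip_width: 55.2
finger_force: 0.0
lid (array([477.2, 310.8], dtype=float32), array([172.9, 208.5], dtype=float32), np.float32(5.1), 0.87) [(array([484., 303.,  55.]), 0.89)] [array([465., 317.,  79.]), array([ 473., -537.,   79.])]
blk (array([ 598.7, -307.7], dtype=float32), array([42.5, 69.2], dtype=float32), np.float32(179.4), 0.89)
blk (array([ 603.2, -227.7], dtype=float32), array([43.9, 70.8], dtype=float32), np.float32(172.2), 0.87)
blk (array([ 506.3, -305.3], dtype=float32), array([43.5, 73.2], dtype=float32), np.float32(178.6), 0.82)
blk (array([ 507.4, -226. ], dtype=float32), array([45.7, 70.9], dtype=float32), np.float32(179.3), 0.76)
lid (array([474.3, 312. ], dtype=float32), array([172.7, 213.6], dtype=float32), np.float32(4.9), 0.93) [(array([ 607., -261.,   55.]), 0.37)] [array([469., 309.,  79.]), array([ 504., -247.,   79.]), array([668., 239.,  79.])]
blk (array([ 579.9, -293.3], dtype=float32), array([49.7, 70.4], dtype=float32), np.float32(112.7), 0.69)
blk (array([ 494.4, -210.9], dtype=float32), array([63.5, 69.5], dtype=float32), np.float32(1.4), 0.64)
blk (array([ 492.9, -290.5], dtype=float32), array([62.7, 67.9], dtype=float32), np.float32(1.3), 0.52)
```

View pics/m13.png

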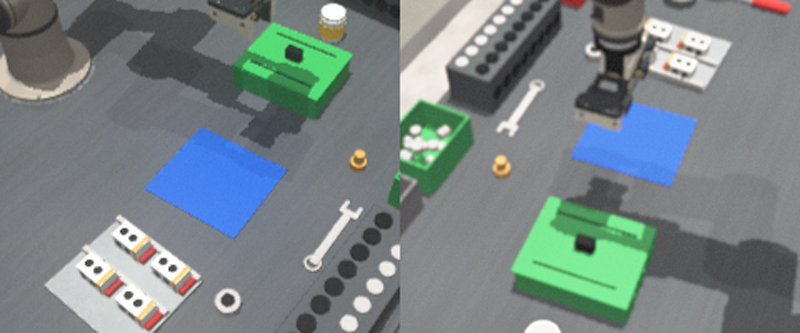

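The lid sits level on the box (left view (293,62), right view (583,255)), and all four blocks are seated at their stops. Handing in.

```bash
python3 -c "
from plant import *
print(close_job())"
```

```text
the job is handed in; nothing more can be done
None
```

I handed the job in at about 53 s: all four blocks are home in their bays, the lid is seated level on the empty box, and nothing on the bench was touched; no verdict came back.

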